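Turn a paddle board over against the tiled wall and set the reamer on it

TASK

The small wooden paddle board lies upside down with its four rubber feet in the air: bring it to the free stretch of the tiled back wall, tip it up on edge against that wall, and lay it down the other way so that it rests flat on its feet on the worktop, without letting it slam down. When the board is down and let go, stand the white ceramic reamer plate upright in the middle of it. Do not knock over or shift the other things on the worktop.

Things in the scene. Friction and masses are not known exactly. Their poses are not given: they have to be found in the camera images.
- board: Wooden board, about 0.24 kg, body 104 mm long (x), 110 mm wide (y), 16 mm thick, handle on its -x edge. One face has a dark flush juice groove, the other 4 black rubber feet 16 mm across, 8 mm high, at x +-34, y +-37 mm. Origin: centre of the grooved face. z points out of the feet's side: up at the start (grooved face down, origin at height 0); down once turned over (origin then on top, at 24 mm).
- board_handle (a point): Point in the middle of the board's straight handle (28 mm wide, 16 mm thick, 53 mm long, ending 105 mm from the board's origin), 78 mm from the board's origin along its -x and 8 mm above the grooved face. It points roughly to the robot at the start. The handle can pivot between two fingers that pinch its sides.
- wall: Fixed corner of two tiled walls 152 mm high, white capping included, turned a little differently each time. Origin: at worktop height on the back wall's inner face, which is the plane x = 0 of this frame, from y = -540 to +560 mm; the worktop before it, on the robot's side, is at negative x. The side wall's inner face is at y = -540 mm, from x = -390 mm to 0.
- reamer: White ceramic reamer plate, loose, about 0.25 kg: round dish 96 mm across with a 14 mm high rim and a ribbed dome in the middle, 50 mm across at 6 mm height, 48 mm at 36 mm, then rounding to a tip at 61 mm. Flat underside 88 mm across. Origin: centre of the underside, z up through the dome.
- canister: Upright steel canister with wooden lid and knob, 90 mm across, 157 mm high, standing near the back wall. Leave alone. Origin: centre of the underside. The free stretch of back wall lies between it and the jar.
- jar: Glass storage jar, upright, lid clipped shut, 90 mm across (100 mm over the clip, which faces its -x), 136 mm high, near the back wall, on the -y side of the canister. Leave alone. Origin: centre of the underside.
- mill: Dark wooden pepper mill, 52 mm across, 156 mm high, near the back wall beyond the canister. Leave alone. Origin: centre of the underside.
- mug: Blue mug, 76 mm across with a handle at its +y, 85 mm high, near the back wall beyond the jar. Leave alone. Origin: centre of the underside.
- bowl: Terracotta bowl, 100 mm across, 45 mm high; it and the reamer plate stand on opposite sides of the board, which on which side varies. Leave alone. Origin: centre of the underside.
- scraper: Red silicone scraper lying flat along its x, from -100 to +95 mm, blade 44 mm wide, up to 12 mm high. Leave alone. Origin: on the worktop under the middle of it.
- squeezer: Aluminium hinged lemon squeezer lying along its x, from -100 to +113 mm, cup 68 mm across at x = +70 mm, 52 mm high. Leave alone. Origin: on the worktop under it.
- half_lemon: Half lemon, cut face down, 56 mm across, 31 mm high. Leave alone. Origin: centre of the underside.
Not all that is in view belongs to the job. Of the things like the board, leave any that is yellow; of the rest the smaller one is meant.

How it is judged:
By the outcome, as a careful person would: the job done as asked, in the order asked, and still so for the second after the job is handed in, with the robot touching nothing.
It also fails if it takes over 72 s, if anything falls off the work surface, if the arm or the gripper's body presses on something with over 40 N, if the wrist force passes 120 N, or if a joint passes its speed limit or range.

ROBOT

A 6-joint arm with a two-finger parallel gripper is mounted at the origin on the work surface. World frame = base frame: x ahead of the robot, y to its left, z up, the work surface at z = 0. Lengths are in m, angles in rad, forces in N, time in s.
With the tool pointing down it reaches from about 0.375 to 0.9 m from the base axis. Payload 3.1 kg.
Tool frame: the origin (TCP) lies on the mounting face of the last link; the fingertips stand 173 mm ahead of it and the grasp point (between the pads) lies 155 mm ahead of it; z points along the fingers, y is the line along which they close (so a half turn about z gives the same grasp; the last joint's range is limited). The gripper opens to 85 mm and grips with 20 to 120 N. Pads are 22 mm wide; open, the fingers measure 114 mm over their backs; the gripper's body (76 mm by 85 mm) begins 54 mm behind the grasp point. The pads swing forward as they close: fully open they stand 13 mm farther back than shut.
Start: joints at [-1.409, 0.527, 1.433, -0, 1.181, -0.178], TCP at [0.208, -0.589, 0.405] pointing down, gripper open.
Joint ranges: [-3.08, 3.08], [-0.75, 2.2], [0.22, 2.44], [-1.43, 4.57], [0, 2.65], [-2.85, 2.85]. Speed limits (rad/s): [2.79, 2.79, 3.14, 3.14, 3.14, 3.14].

INTERFACE

Orientations are given as a unit quaternion [w, x, y, z].
In Python, from station import status, cams, manip, spotter gives the robot as it stands.
- The arm moves only by the tool arm_command, never from a script. Its argument "series" is one flat list of numbers, 7 for each row, row after row: the opening, from 0 (shut) to 1 (fully open), then the shift along the tool's x, y, z scaled (see below), then the turn, a rotation vector about the tool's x, y, z scaled (see below). In form: [gripper, dx, dy, dz, rx, ry, rz, gripper, dx, dy, dz, rx, ry, rz, ...]. A call has 1 to 5 rows; each row shifts and turns the commanded pose from where the row before left it, along the tool's axes as they then stand; what a row does not reach is not made up. The controller multiplies each number of a shift by 2.5 cm and each number of a turn by 4 degrees. A row lasts 1/12 s, in which the tool goes at most 41.7 mm and 7.16 degrees, less where a joint would pass 70% of its speed; a pose out of reach is approached as far as the arm can. A call with a number of a shift or a turn outside -1 to 1 is refused whole. A call with a gripper value outside its range is refused whole. The fingers move at their own pace and stop on an object; "grip_force" is the grip in N (left out, the last holds). Time passes only in rows, so rows that do not move let the fingers close. It gives the time, the measured TCP pose, the force, the opening and the grip force at its end, in the units of the state.
- status.state(): the state, without advancing time (a new reading comes with each control period).
- cams.grab_frame(name): name is "side" or "top" or "wrist"; returns the picture (420x560x3 uint8, red, green, blue); there is no depth.
- cams.camera_params(name): a dict with "intrinsics" (3x3 intrinsics, pixels), "xyz" and "attitude" of the camera in the world. Camera axes: x right, y up, looking along -z (the intrinsics and any distortion apply to the point x, -y, -z); pixel columns grow to the right and rows downward; lengths in m; the calibration is good to about 2 mm. A picture is of the moment at which its call begins: read the wrist's pose just before it. camera_params takes no time and is no camera call; for the wrist camera it gives the pose at the moment of the call.
- manip.close_job(): hands the job in; it is judged then, once.
Trained networks look in the newest picture that a camera, given by its name, has taken for a name from the list of things; names that differ only in an ending like _2 or _b are one class to them, and where a whole thing is asked for, a point or a joint stands for the part that bears it (a point fixed in the world has none). Each returns a list of dicts, best first, with "score" (0 to 1); they miss things now and then, are a little off and sometimes report something else, mostly with a low value. They report only what shows in the picture. A call takes as long as a camera call. They do not tell look-alikes from the thing itself.
- spotter.spot_in(camera, query): "rect" ([left, top, width, height] in pixels, round what is visible of it).
- spotter.landmark_of(camera, query): "pixel" ([column, row] in pixels: a listed point, or the origin of a listed thing).
The state is a dict: "t": time; "joint_positions": joint angles; "dq": joint speeds; "tau": joint torques, N m; "eef_pos": TCP position; "tool_rot": TCP orientation; "contact_force": force on the tool from outside, world axes, zero at the start; "torque": the same for the moment, N m; "grip_width": opening from 0.0 (shut) to 1.0 (fully open); "gripper_force": force on a finger pad.
Only numpy, scipy, OpenCV 4.12 (cv2) and the standard library are available. Lean on these libraries where they do the work, as an engineer would, in place of code of your own. Each camera call takes 0.05 s, during which the arm holds its last target. There are 200 camera calls.

## Working session

There is one attempt and no reset: what is moved stays moved. The work goes in short steps, Python scripts to look and compute and a tool call to move; the robot and the scene stay as the last step left them, time stands still between calls to the robot, and variables do not carry over. Pictures are saved under pics/ and viewed, at most 10 in all, crops included, and the job is handed in when it is done.

Besides the shell and the picture viewer there is one more tool, called after ">>>" by a JSON object that holds its "op" and its "data", one argument or row to a line. arm_command: Moves the arm, as the interface text tells. Its arguments: {"type":"object","properties":{"series":{"type":"array","items":{"type":"number"}},"grip_force":{"type":"number"}},"required":["series"]}

```bash
ls; mkdir -p pics
cat > h.py <<'E'
import numpy as np, cv2
from scipy.spatial.transform import Rotation as R
from station import status, cams, manip, spotter
def q2R(q): return R.from_quat([q[1],q[2],q[3],q[0]]).as_matrix()
def ray(cam,px,p=None):
    p=p or cams.camera_params(cam); K=np.array(p["intrinsics"])
    d=np.linalg.inv(K)@np.array([px[0],px[1],1.]); d=np.array([d[0],-d[1],-d[2]])
    a=np.array(p["attitude"]); M=a if a.shape==(3,3) else q2R(a)
    return np.array(p["xyz"]),M@d
def at_z(cam,px,z,p=None):
    o,d=ray(cam,px,p); return o+d*(z-o[2])/d[2]
def proj(cam,X,p=None):
    p=p or cams.camera_params(cam); K=np.array(p["intrinsics"]); a=np.array(p["attitude"]); M=a if a.shape==(3,3) else q2R(a)
    c=M.T@(np.array(X)-np.array(p["xyz"])); c=K@np.array([c[0],-c[1],-c[2]]); return c[:2]/c[2]
E
python3 - <<'E'
from h import *
print(status.state())
for n in("top","side"):
    im=cams.grab_frame(n); cv2.imwrite(f"pics/{n}0.png",im[:,:,::-1]); print(cams.camera_params(n))
    for q in("board","board_handle","reamer","wall","canister","jar","bowl"):
        for r in spotter.landmark_of(n,q)[:3]:
            if n=="top": print(n,q,round(r["score"],2),np.round(r["pixel"]),np.round(at_z(n,r["pixel"],0.0),3))
            else: print(n,q,round(r["score"],2),np.round(r["pixel"]),np.round(at_z(n,r["pixel"],0.0),3))
E
```

```text
pics
{'t': 0.0, 'joint_positions': array([-1.40949423e+00,  5.28470035e-01,  1.43389037e+00,  8.54940249e-06,
        1.18140645e+00, -1.78493171e-01]), 'dq': array([-6.05621327e-04,  3.19356727e-05,  2.01496723e-03, -1.00194485e-03,
       -1.93574176e-03,  1.96850528e-04]), 'tau': array([ 4.16823914e-04, -4.42343080e+01, -1.78024668e+01, -4.88647015e-05,
        8.52236379e-03, -3.03929212e-06]), 'eef_pos': array([ 0.20828595, -0.58891118,  0.40373463]), 'tool_rot': array([-1.08702905e-03,  9.85601773e-01,  1.69079753e-01,  1.32969097e-05]), 'contact_force': array([-0.00239579, -1.31956377, -0.48441423]), 'torque': array([-0.01526915,  0.02562157,  0.0242345 ]), 'gripper_force': 0.0, 'grip_width': 1.001977549106548}
{'intrinsics': array([[399.87484414,   0.        , 274.93198715],
       [  0.        , 399.87484414, 207.79454277],
       [  0.        ,   0.        ,   1.        ]]), 'xyz': array([0.31675797, 0.04547339, 1.15373281]), 'attitude': array([-0.696837  , -0.03364731,  0.05215963,  0.71453861])}
top board 0.86 [170. 311.] [0.174 0.314 0.   ]
top board 0.61 [288. 190.] [ 0
[... 796 characters left out ...]
,  0.35725673,  0.91619391])}
side board 0.76 [260. 196.] [ 0.521 -0.023 -0.   ]
side board 0.72 [357. 352.] [0.177 0.307 0.   ]
side board 0.62 [376. 140.] [ 0.269 -0.378  0.   ]
side board_handle 0.6 [359. 408.] [0.151 0.408 0.   ]
side board_handle 0.59 [295. 194.] [ 0.433 -0.063 -0.   ]
side board_handle 0.54 [356. 133.] [ 0.336 -0.397  0.   ]
side reamer 0.61 [301. 119.] [ 0.528 -0.406  0.   ]
side reamer 0.2 [265. 196.] [ 0.509 -0.03  -0.   ]
side canister 0.9 [200. 221.] [0.634 0.114 0.   ]
side canister 0.51 [240. 144.] [ 0.664 -0.213  0.   ]
side jar 0.6 [239. 144.] [ 0.667 -0.21   0.   ]
side jar 0.16 [291. 194.] [ 0.442 -0.061  0.   ]
side bowl 0.89 [242. 265.] [0.476 0.2   0.   ]
```

Run:
```python
import cv2
a=cv2.imread("pics/top0.png")
cv2.imwrite("pics/topz.png",cv2.resize(a[90:360,120:480],None,fx=2.2,fy=2.2,interpolation=cv2.INTER_CUBIC))
```

```text
(no output)
```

View pics/topz.png

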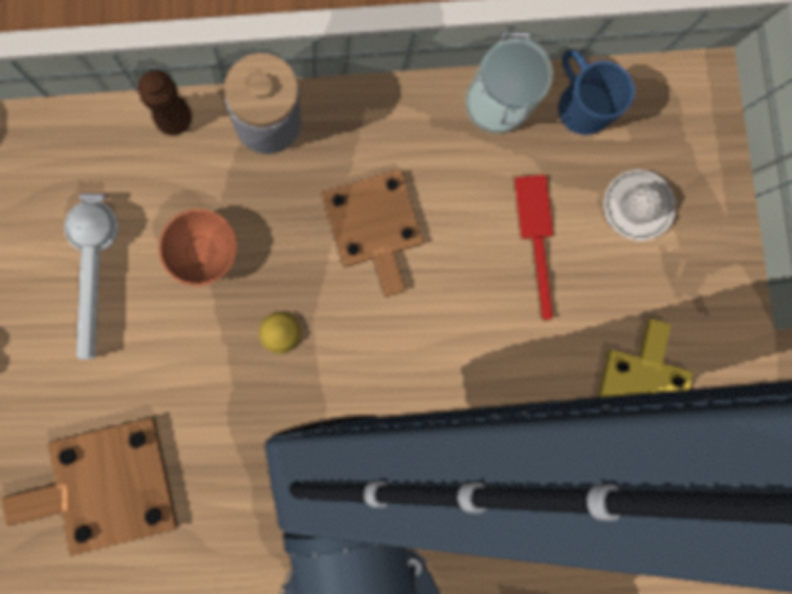

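View pics/side0.png

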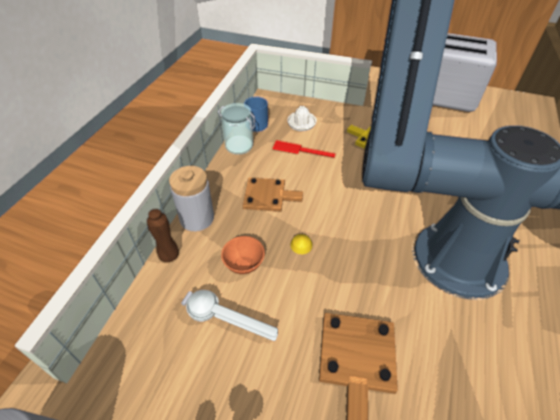

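Lookalikes in the top view: a large wooden board at px (170,311), a yellow one at (411,271) and a small wooden one at (288,190), feet up. The enlarged crop confirms that the small non-yellow board at (288,190) is the one meant. The reamer is at (411,187) and the wall base runs along the top of the picture.

```bash
cat > meas.py <<'E'
from h import *
im=cv2.imread("pics/top0.png")
g=im.max(2)
x0,y0,x1,y1=262,160,320,216
m=(g[y0:y1,x0:x1]<60).astype(np.uint8)
n,l,s,c=cv2.connectedComponentsWithStats(m)
F=[]
for i in range(1,n):
    if s[i,4]>=6:
        w=at_z("top",c[i]+[x0,y0],0.024); F.append(w); print(s[i,4],c[i]+[x0,y0],np.round(w,4))
for px in ((120,135.5),(456,111),(300,122)): print("wallbase",np.round(at_z("top",px,0),4))
for q,z in(("board",0.024),("board_handle",.016),):
  pass
E
python3 meas.py
python3 - <<'E'
import cv2,numpy as np
a=cv2.imread("pics/top0.png")
cv2.imwrite("pics/wall.png",cv2.resize(a[95:150,230:360],None,fx=6,fy=6,interpolation=cv2.INTER_CUBIC))
E
```

```text
13 [297.61538462 173.38461538] [ 0.5526 -0.054   0.024 ]
18 [273.77777778 180.5       ] [0.5333 0.0152 0.024 ]
14 [304.78571429 195.35714286] [ 0.4881 -0.0724  0.024 ]
14 [280.28571429 202.5       ] [ 0.4691 -0.0017  0.024 ]
wallbase [0.6823 0.4638 0.    ]
wallbase [ 0.7398 -0.5434  0.    ]
wallbase [ 0.7138 -0.0685  0.    ]
```

View pics/wall.png

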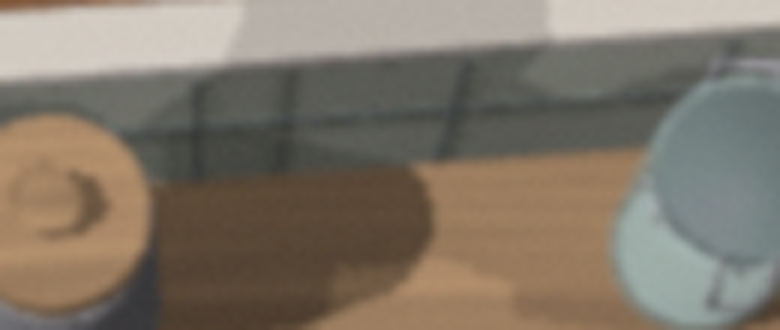

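The board's feet fit their known spacing: centre (0.511,-0.028), heading 15.3°, handle point (0.436,-0.049). The wall normal is at 3.3°, with offset 0.7086. I'm moving above the handle.

>>> {"op": "arm_command", "data": {
  "series": [1,0.79,-0.867,0.2,0,0,0.2,1,0.79,-0.867,0.2,0,0,0.2,1,0.79,-0.867,0.2,0,0,0.2,1,0.79,-0.867,0.2,0,0,0.2,1,0.79,-0.867,0.2,0,0,0.25]
}}

```text
t: 1.22
eef_pos: [0.2693, -0.4546, 0.3796]
tool_rot: [0.0, 0.991, 0.132, 0.0]
contact_force: [-0.0, 1.0, -0.5]
grip_width: 1.002
gripper_force: 0.0
```

>>> {"op": "arm_command", "data": {
  "series": [1,0.85,-0.81,0.2,0,0,0,1,0.85,-0.81,0.2,0,0,0,1,0.85,-0.81,0.2,0,0,0,1,0.85,-0.81,0.2,0,0,0,1,0.85,-0.81,0.2,0,0,0]
}}

```text
t: 1.63
eef_pos: [0.3455, -0.329, 0.3548]
tool_rot: [0.0, 0.991, 0.133, 0.0]
contact_force: [1.2, 0.1, -0.2]
grip_width: 1.001
gripper_force: 0.0
```

>>> {"op": "arm_command", "data": {
  "series": [1,0.85,-0.81,0.2,0,0,0,1,0.85,-0.81,0.2,0,0,0,1,0.85,-0.81,0.2,0,0,0,1,0.85,-0.81,0.2,0,0,0,1,0.85,-0.81,0.2,0,0,0]
}}

```text
t: 2.05
eef_pos: [0.4214, -0.2033, 0.3298]
tool_rot: [0.0, 0.991, 0.133, 0.0]
contact_force: [-0.6, 0.4, -0.3]
grip_width: 1.003
gripper_force: 0.0
```

>>> {"op": "arm_command", "data": {
  "series": [1,0.85,-0.81,0.2,0,0,0,1,0.85,-0.81,0.2,0,0,0,1,0.85,-0.81,0.2,0,0,0,1,0.85,-0.81,0.2,0,0,0,1,0.85,-0.81,0.2,0,0,0]
}}

```text
t: 2.47
eef_pos: [0.4974, -0.0775, 0.3047]
tool_rot: [0.0, 0.991, 0.133, 0.0]
contact_force: [0.1, -0.1, 0.1]
grip_width: 1.004
gripper_force: 0.0
```

```bash
cat >> h.py <<'E'
def st():
    s=status.state(); M=q2R(s["tool_rot"])
    print("t %.2f"%s["t"],"pos",np.round(s["eef_pos"],4),"xang %.2f"%np.degrees(np.arctan2(M[1,0],M[0,0])),"z",np.round(M[:,2],3),"F",np.round(s["contact_force"],1),"T",np.round(s["torque"],2),"w %.3f"%s["grip_width"],"gf %.1f"%s["gripper_force"]); return s,M
E
python3 - <<'E'
from h import *
s,M=st()
im=cams.grab_frame("wrist"); p=cams.camera_params("wrist"); cv2.imwrite("pics/w1.png",im[:,:,::-1])
for q,z in(("board",0.0),("board_handle",.008)):
    for r in spotter.landmark_of("wrist",q)[:2]: print(q,r["score"],np.round(r["pixel"]),np.round(at_z("wrist",r["pixel"],z,p),4))
t=np.array([0.4356,-0.0488,0.178]); print((M.T@(t-s["eef_pos"]))/0.025)
E
```

```text
t 2.47 pos [ 0.4974 -0.0775  0.3047] xang 15.28 z [ 0.001 -0.    -1.   ] F [ 0.1 -0.1  0.1] T [-0.01 -0.01  0.06] w 1.004 gf 0.0
board 0.91 [233. 167.] [ 0.5148 -0.0251  0.    ]
board_handle 0.83 [234. 248.] [ 0.439  -0.0441  0.008 ]
[-2.08322623 -1.76133815  5.06514144]
```

View pics/w1.png

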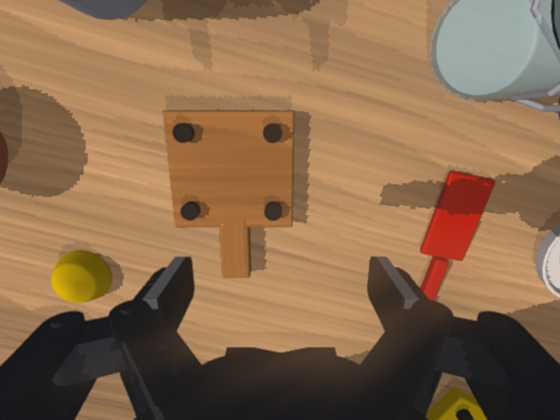

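The wrist picture shows the board feet up (feet at (183,132) to (273,210), handle end at (236,275)). Its estimate agrees with the first to 5 mm. Lowering onto the handle.

>>> {"op": "arm_command", "data": {
  "series": [1,-0.67,-0.6,0.4,0,0,0,1,-0.67,-0.6,0.4,0,0,0,1,-0.67,-0.6,0.4,0,0,0,1,0,0,0.8,0,0,0,1,0,0,0.8,0,0,0]
}}

```text
t: 3.03
eef_pos: [0.4348, -0.049, 0.2351]
tool_rot: [0.0, 0.991, 0.132, 0.0]
contact_force: [0.7, 0.1, 0.5]
grip_width: 1.005
gripper_force: 0.0
```

>>> {"op": "arm_command", "data": {
  "series": [1,0,0,0.8,0,0,0,1,0,0,0.8,0,0,0,1,0,0,0.6,0,0,0,0.6,0,0,0.05,0,0,0,0.5,0,0,0,0,0,0],
  "grip_force": 25
}}

```text
t: 3.45
eef_pos: [0.436, -0.0495, 0.1781]
tool_rot: [-0.0, 0.991, 0.132, -0.001]
contact_force: [-0.0, -0.6, 0.2]
grip_width: 0.749
gripper_force: 0.0
```

Run:
```python
from h import *
s,M=st()
im=cams.grab_frame("wrist"); cv2.imwrite("pics/w2.png",im[:,:,::-1])
```

```text
t 3.45 pos [ 0.436  -0.0495  0.1781] xang 15.19 z [-0.001  0.    -1.   ] F [-0.  -0.6  0.2] T [0.04 0.01 0.02] w 0.749 gf 0.0
```

View pics/w2.png

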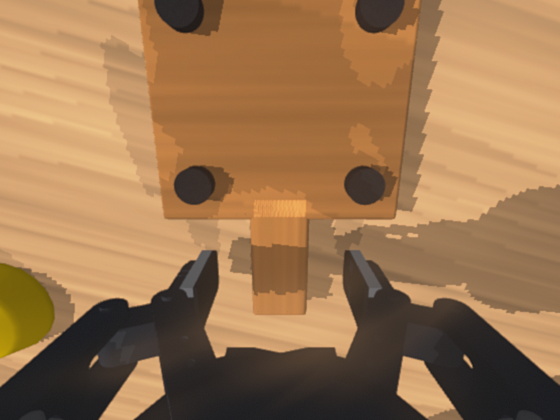

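The pads sit centred on either side of the handle (handle from (252,217) to (307,313)) and well aligned, so I'm closing.

>>> {"op": "arm_command", "data": {
  "series": [0,0,0,0,0,0,0,0,0,0,0,0,0,0,0,0,0,0,0,0,0,0,0,0,0,0,0,0,0,0,0,0,0,0],
  "grip_force": 30
}}

```text
invalid input
```

>>> {"op": "arm_command", "data": {
  "series": [0,0,0,0,0,0,0,0,0,0,0,0,0,0,0,0,0,0,0,0,0]
}}

```text
t: 3.75
eef_pos: [0.4365, -0.0489, 0.1796]
tool_rot: [0.001, 0.991, 0.133, 0.001]
contact_force: [-0.8, -0.8, 3.3]
grip_width: 0.314
gripper_force: 25.0
```

Run:
```python
from h import *
s,M=st()
```

```text
t 3.75 pos [ 0.4365 -0.0489  0.1796] xang 15.29 z [ 0.002 -0.001 -1.   ] F [-0.8 -0.8  3.3] T [-0.18  0.14 -0.01] w 0.314 gf 25.0
```

>>> {"op": "arm_command", "data": {
  "series": [0,0,0,-0.4,0,0,0,0,0,0,-0.4,0,0,0,0,0,0,-0.2,0,0,1,0,0,0,0,0,0,1,0,0,0,0,0,0,1]
}}

```text
t: 4.17
eef_pos: [0.4361, -0.0485, 0.2043]
tool_rot: [0.0, 1.0, 0.027, 0.0]
contact_force: [-0.9, -0.7, -2.8]
grip_width: 0.319
gripper_force: 25.0
```

>>> {"op": "arm_command", "data": {
  "series": [0,0.5,0,0,0,0,0,0,0.5,0,0,0,0,0,0,0.5,0,0,0,0,0,0,0.5,0.1,0,0,0,0,0,0.5,0,0,0,0,0]
}}

```text
t: 4.58
eef_pos: [0.4991, -0.0476, 0.2039]
tool_rot: [0.0, 1.0, 0.029, -0.0]
contact_force: [1.2, -0.6, -2.8]
grip_width: 0.322
gripper_force: 25.0
```

```bash
cat > hp.py <<'E'
# picture of side+top crops around tool
from h import *
import sys
s,M=st(); n=sys.argv[1]
a=cams.grab_frame("side"); b=cams.grab_frame("top")
c=proj("side",s["eef_pos"]-[0,0,.12]); d=proj("top",s["eef_pos"]-[0,0,.12])
def crop(i,c,h=70):
    x=int(np.clip(c[0]-h,0,560-2*h)); y=int(np.clip(c[1]-h,0,420-2*h)); print("crop",x,y)
    return cv2.resize(i[y:y+2*h,x:x+2*h],(400,400),interpolation=cv2.INTER_CUBIC)
cv2.imwrite(f"pics/{n}.png",np.hstack([crop(a,c),crop(b,d)])[:,:,::-1])
E
python3 hp.py a1
```

```text
t 4.58 pos [ 0.4991 -0.0476  0.2039] xang 3.28 z [-0. -0. -1.] F [ 1.2 -0.6 -2.8] T [ 0.    0.24 -0.01] w 0.322 gf 25.0
crop 200 99
crop 227 118
```

View pics/a1.png

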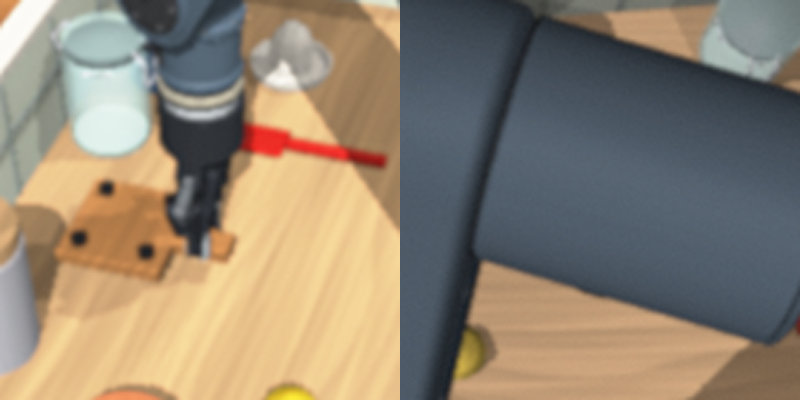

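At 25 N the grip carries the board rigidly (full weight on the wrist, board level at left-crop (120,230)), so nothing droops unless it is pushed. Plan: tilt the wrist about 32° so the far edge is down, press it into the wall to pivot it upright, then lay it down over its lower edge.

```bash
cat > plan.py <<'E'
# usage: plan.py  n lat z alpha rows   (mm from wall (neg), mm lateral, mm, deg) ; several groups
from h import *
import sys
L=0.168; ang=np.radians(3.3); W=0.7086
n=np.array([np.cos(ang),np.sin(ang),0]); l=np.array([-n[1],n[0],0]); Z=np.array([0,0,1.])
def tool(al,psi=0):
    xt=Z*0+np.cos(al)*n-np.sin(al)*Z; zt=-np.sin(al)*n-np.cos(al)*Z
    return np.column_stack([xt,np.cross(zt,xt),zt])
def pose(a):
    T=tool(np.radians(a[3])); P=n*(W+a[0]/1e3)+l*a[1]/1e3+Z*a[2]/1e3; return P-L*T[:,2],T
if __name__=="__main__":
    s,M=st(); p=np.array(s["eef_pos"])
    P=p+L*M[:,2]; al=np.degrees(np.arctan2(-M[:,2]@n,-M[2,2]))
    cur=np.array([1e3*(P@n-W),1e3*P@l,1e3*P[2],al]); print("now n,lat,z,alpha",np.round(cur,1))
    a=list(map(float,sys.argv[1:]))
    pp,TT=p,M
    for g in range(0,len(a),5):
        tgt=np.array(a[g:g+4]); k=int(a[g+4])
        for i in range(1,k+1):
            q,T=pose(cur+(tgt-cur)*i/k)
            print(np.round(np.r_[TT.T@(q-pp)/.025, np.degrees(R.from_matrix(TT.T@T).as_rotvec())/4],2).tolist())
            pp,TT=q,T
        cur=tgt; print("-")
E
python3 plan.py -160 -80 95 32 10 -125 -80 85 32 5
```

```text
t 4.68 pos [ 0.5007 -0.0478  0.2041] xang 3.31 z [ 0.004 -0.001 -1.   ] F [ 0.4 -0.7 -2.7] T [-0.01  0.18  0.02] w 0.319 gf 25.0
now n,lat,z,alpha [-2.108e+02 -7.690e+01  3.610e+01 -2.000e-01]
[0.58, 0.02, -0.22, 0.02, -0.81, 0.0]
[0.57, 0.01, -0.24, 0.0, -0.81, 0.0]
[0.55, 0.01, -0.25, 0.0, -0.81, 0.0]
[0.54, 0.01, -0.26, -0.0, -0.81, 0.0]
[0.52, 0.01, -0.26, 0.0, -0.81, -0.0]
[0.51, 0.01, -0.27, -0.0, -0.81, 0.0]
[0.49, 0.01, -0.28, -0.0, -0.81, -0.0]
[0.48, 0.01, -0.28, 0.0, -0.81, 0.0]
[0.46, 0.01, -0.29, 0.0, -0.81, -0.0]
[0.44, 0.01, -0.29, 0.0, -0.81, 0.0]
-
[0.28, 0.0, -0.08, -0.0, -0.0, -0.0]
[0.28, -0.0, -0.08, 0.0, 0.0, 0.0]
[0.28, 0.0, -0.08, 0.0, 0.0, 0.0]
[0.28, 0.0, -0.08, 0.0, 0.0, 0.0]
[0.28, -0.0, -0.08, 0.0, 0.0, 0.0]
-
```

>>> {"op": "arm_command", "data": {
  "series": [0,0.58,0.02,-0.22,0,-0.8,0,0,0.57,0.02,-0.24,0,-0.8,0,0,0.55,0.02,-0.25,0,-0.8,0,0,0.54,0.02,-0.26,0,-0.8,0,0,0.52,0.02,-0.26,0,-0.8,0]
}}

```text
t: 5.1
eef_pos: [0.5702, -0.0457, 0.2269]
tool_rot: [0.004, 0.99, 0.028, -0.141]
contact_force: [0.2, -0.0, -3.7]
grip_width: 0.322
gripper_force: 25.0
```

>>> {"op": "arm_command", "data": {
  "series": [0,0.51,0.02,-0.27,0,-0.8,0,0,0.49,0.02,-0.28,0,-0.8,0,0,0.48,0.02,-0.28,0,-0.8,0,0,0.46,0.02,-0.29,0,-0.8,0,0,0.44,0.02,-0.29,0,-0.8,0]
}}

```text
t: 5.52
eef_pos: [0.6387, -0.0444, 0.2365]
tool_rot: [0.008, 0.96, 0.028, -0.277]
contact_force: [0.2, -0.5, -2.4]
grip_width: 0.32
gripper_force: 25.1
```

```bash
python3 plan.py -120 -82 80 32 5  -110 -82 85 32 3
```

```text
t 5.52 pos [ 0.6387 -0.0444  0.2365] xang 3.30 z [-0.532 -0.03  -0.846] F [ 0.2 -0.5 -2.4] T [ 0.06 -0.36  0.  ] w 0.320 gf 25.1
now n,lat,z,alpha [-163.   -81.    94.4   32.2]
[0.35, 0.0, -0.09, -0.01, 0.01, -0.0]
[0.35, 0.01, -0.09, 0.0, 0.01, 0.0]
[0.35, 0.01, -0.09, -0.0, 0.01, 0.0]
[0.35, 0.01, -0.09, 0.0, 0.01, 0.0]
[0.35, 0.01, -0.09, -0.0, 0.01, 0.0]
-
[0.08, 0.0, -0.13, 0.0, 0.0, 0.0]
[0.08, -0.0, -0.13, 0.0, 0.0, 0.0]
[0.08, 0.0, -0.13, 0.0, 0.0, 0.0]
-
```

>>> {"op": "arm_command", "data": {
  "series": [0,0.35,0.01,-0.09,0,0,0,0,0.35,0.01,-0.09,0,0,0,0,0.35,0.01,-0.09,0,0,0,0,0.35,0.01,-0.09,0,0,0,0,0.35,0.01,-0.09,0,0,0]
}}

```text
t: 5.93
eef_pos: [0.6811, -0.0433, 0.2223]
tool_rot: [0.008, 0.96, 0.027, -0.277]
contact_force: [-4.4, -0.5, 3.4]
grip_width: 0.314
gripper_force: 25.4
```

```bash
python3 plan.py -112 -82 84 32 3 -95 -82 105 32 3 -70 -82 122 30 5 -45 -82 132 25 5; python3 hp.py a2
```

```text
t 5.93 pos [ 0.6811 -0.0433  0.2223] xang 3.29 z [-0.532 -0.03  -0.846] F [-4.4 -0.5  3.4] T [-0.11  0.53 -0.02] w 0.314 gf 25.4
now n,lat,z,alpha [-120.6  -82.3   80.1   32.2]
[0.06, -0.01, -0.1, -0.01, 0.01, -0.0]
[0.06, -0.0, -0.1, -0.0, 0.01, -0.0]
[0.06, -0.0, -0.1, 0.0, 0.01, 0.0]
-
[0.04, -0.0, -0.36, 0.0, 0.0, 0.0]
[0.04, 0.0, -0.36, 0.0, 0.0, 0.0]
[0.04, -0.0, -0.36, 0.0, 0.0, 0.0]
-
[0.05, -0.0, -0.22, 0.0, 0.1, -0.0]
[0.05, -0.0, -0.22, -0.0, 0.1, 0.0]
[0.05, 0.0, -0.22, 0.0, 0.1, -0.0]
[0.06, 0.0, -0.22, -0.0, 0.1, -0.0]
[0.06, -0.0, -0.22, -0.0, 0.1, 0.0]
-
[0.02, 0.0, -0.17, -0.0, 0.25, -0.0]
[0.02, -0.0, -0.17, 0.0, 0.25, 0.0]
[0.02, 0.0, -0.16, -0.0, 0.25, -0.0]
[0.02, -0.0, -0.16, -0.0, 0.25, -0.0]
[0.03, 0.0, -0.16, 0.0, 0.25, 0.0]
-
t 5.93 pos [ 0.6811 -0.0433  0.2223] xang 3.29 z [-0.532 -0.03  -0.846] F [-4.4 -0.5  3.4] T [-0.11  0.53 -0.02] w 0.314 gf 25.4
crop 136 79
crop 224 51
```

View pics/a2.png

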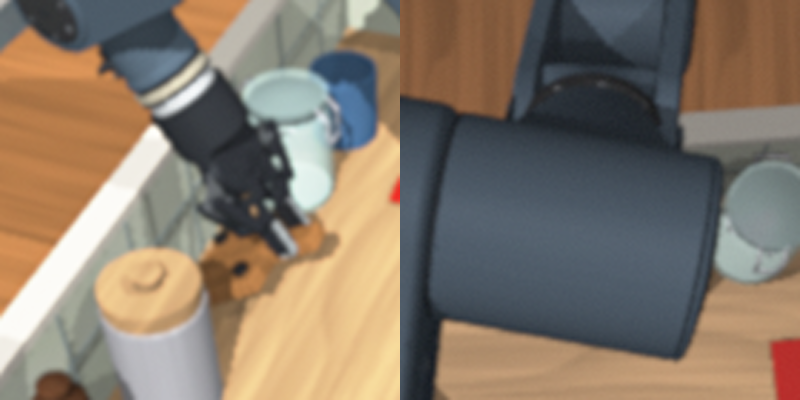

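The board's far edge touches wall and worktop (-4 N / +6 N), and the gripper clears the wall cap and the canister. I'm now raising and pushing so the wall pivots it up.

```bash
python3 plan.py -108 -82 98 32 4 -84 -82 120 30 6 -58 -82 137 25 5
```

```text
t 6.03 pos [ 0.6822 -0.0434  0.2224] xang 3.29 z [-0.528 -0.03  -0.849] F [ 0.8  0.  -1.1] T [ 0.04 -0.61  0.02] w 0.322 gf 25.3
now n,lat,z,alpha [-118.9  -82.5   79.8   31.9]
[-0.0, -0.01, -0.21, -0.01, -0.01, -0.0]
[-0.0, -0.0, -0.21, -0.0, -0.01, 0.0]
[-0.0, -0.0, -0.21, 0.0, -0.01, -0.0]
[-0.0, -0.0, -0.21, -0.0, -0.01, 0.0]
-
[0.02, -0.0, -0.21, 0.0, 0.08, -0.0]
[0.02, 0.0, -0.21, -0.0, 0.08, -0.0]
[0.02, 0.0, -0.21, 0.0, 0.08, 0.0]
[0.02, 0.0, -0.21, -0.0, 0.08, 0.0]
[0.02, 0.0, -0.21, -0.0, 0.08, 0.0]
[0.02, -0.0, -0.21, -0.0, 0.08, 0.0]
-
[-0.01, -0.0, -0.22, -0.0, 0.25, -0.0]
[-0.0, 0.0, -0.22, 0.0, 0.25, 0.0]
[0.0, -0.0, -0.22, -0.0, 0.25, -0.0]
[0.01, -0.0, -0.21, -0.0, 0.25, -0.0]
[0.01, 0.0, -0.21, 0.0, 0.25, 0.0]
-
```

>>> {"op": "arm_command", "data": {
  "series": [0,0.02,0,-0.21,0,0,0,0,0.02,0,-0.21,0,0,0,0,0.02,0,-0.21,0,0,0,0,0.02,0,-0.21,0,0,0,0,0.02,0,-0.21,0,0.08,0]
}}

```text
t: 6.45
eef_pos: [0.6978, -0.0424, 0.2443]
tool_rot: [0.008, 0.961, 0.027, -0.274]
contact_force: [-3.4, -0.5, -1.6]
grip_width: 0.318
gripper_force: 24.9
```

>>> {"op": "arm_command", "data": {
  "series": [0,0.02,0,-0.21,0,0.08,0,0,0.02,0,-0.21,0,0.08,0,0,0.02,0,-0.21,0,0.08,0,0,0.02,0,-0.21,0,0.08,0,0,0.02,0,-0.21,0,0.08,0]
}}

```text
t: 6.87
eef_pos: [0.7142, -0.0415, 0.2656]
tool_rot: [0.007, 0.965, 0.028, -0.259]
contact_force: [-2.3, 0.5, -1.5]
grip_width: 0.32
gripper_force: 24.8
```

```bash
python3 plan.py -58 -82 137 25 5  -28 -82 141 15 6 -16 -82 141 5 5; python3 hp.py a3
```

```text
t 6.87 pos [ 0.7142 -0.0415  0.2656] xang 3.27 z [-0.5   -0.028 -0.866] F [-2.3  0.5 -1.5] T [ 0.12  0.24 -0.08] w 0.320 gf 24.8
now n,lat,z,alpha [-82.1 -82.5 120.1  30. ]
[-0.02, -0.01, -0.21, -0.01, 0.25, -0.01]
[-0.01, -0.0, -0.21, -0.0, 0.25, 0.0]
[-0.01, -0.0, -0.21, 0.0, 0.25, -0.0]
[-0.01, -0.0, -0.21, -0.0, 0.25, -0.0]
[-0.0, -0.0, -0.2, 0.0, 0.25, 0.0]
-
[-0.03, -0.0, -0.11, -0.0, 0.42, -0.0]
[-0.02, -0.0, -0.1, 0.0, 0.42, -0.0]
[-0.02, 0.0, -0.1, -0.0, 0.42, 0.0]
[-0.02, -0.0, -0.09, 0.0, 0.42, -0.0]
[-0.01, -0.0, -0.09, -0.0, 0.42, -0.0]
[-0.01, 0.0, -0.08, -0.0, 0.42, -0.0]
-
[-0.14, 0.0, -0.02, 0.0, 0.5, 0.0]
[-0.14, -0.0, -0.02, 0.0, 0.5, -0.0]
[-0.14, 0.0, -0.01, -0.0, 0.5, -0.0]
[-0.14, -0.0, -0.01, 0.0, 0.5, 0.0]
[-0.14, 0.0, -0.01, 0.0, 0.5, 0.0]
-
t 6.87 pos [ 0.7142 -0.0415  0.2656] xang 3.27 z [-0.5   -0.028 -0.866] F [-2.3  0.5 -1.5] T [ 0.12  0.24 -0.08] w 0.320 gf 24.8
crop 122 64
crop 224 33
```

View pics/a3.png

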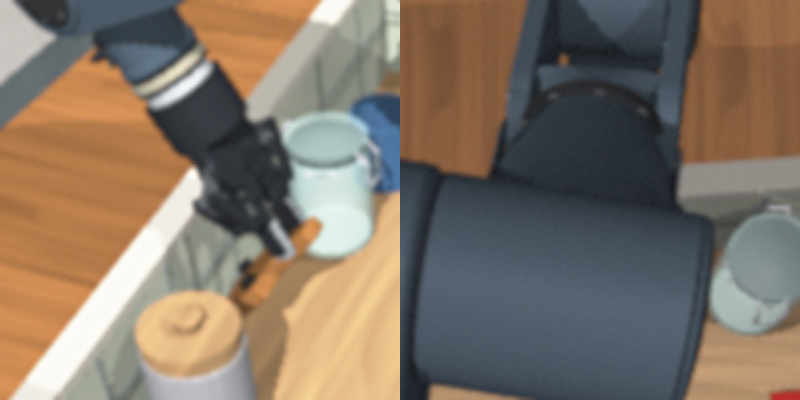

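The board is tipping up steeply against the wall (left crop about (270,260)), with a steady push of about 2 N. I'll keep going to upright.

>>> {"op": "arm_command", "data": {
  "series": [0,0,0,-0.2,0,0.25,0,0,0,0,-0.2,0,0.25,0,0,0,0,-0.2,0,0.25,0,0,0,0,-0.2,0,0.25,0,0,0,0,-0.2,0,0.25,0]
}}

```text
t: 7.38
eef_pos: [0.7262, -0.0409, 0.2876]
tool_rot: [0.006, 0.976, 0.028, -0.215]
contact_force: [-0.7, 0.1, -3.1]
grip_width: 0.316
gripper_force: 24.8
```

>>> {"op": "arm_command", "data": {
  "series": [0,-0.03,0,-0.11,0,0.42,0,0,-0.02,0,-0.1,0,0.42,0,0,-0.02,0,-0.1,0,0.42,0,0,-0.02,0,-0.09,0,0.42,0,0,-0.01,0,-0.09,0,0.42,0]
}}

```text
t: 7.8
eef_pos: [0.7284, -0.0409, 0.3001]
tool_rot: [0.004, 0.989, 0.028, -0.143]
contact_force: [-1.9, -0.3, -1.7]
grip_width: 0.315
gripper_force: 24.7
```

```bash
python3 plan.py -20 -82 141 5 6
python3 - <<'E'
from h import *
for r in spotter.spot_in("side","board")[:2]: print(r)
E
```

```text
t 7.80 pos [ 0.7284 -0.0409  0.3001] xang 3.26 z [-0.282 -0.017 -0.959] F [-1.9 -0.3 -1.7] T [-0.04  0.26 -0.03] w 0.315 gf 24.7
now n,lat,z,alpha [-31.3 -82.8 138.9  16.4]
[-0.16, -0.0, -0.03, 0.0, 0.48, -0.01]
[-0.15, -0.01, -0.03, -0.0, 0.48, 0.0]
[-0.15, -0.01, -0.03, 0.0, 0.48, 0.0]
[-0.15, -0.01, -0.02, -0.0, 0.48, -0.0]
[-0.15, -0.01, -0.02, 0.0, 0.48, 0.0]
[-0.15, -0.01, -0.02, -0.0, 0.48, -0.0]
-
{'rect': [199.6, 141.4, 35.2, 32.8], 'score': 0.83}
{'rect': [319.8, 313.0, 77.5, 105.3], 'score': 0.56}
```

>>> {"op": "arm_command", "data": {
  "series": [0,-0.13,0,-0.03,0,0.48,0,0,-0.13,0,-0.03,0,0.48,0,0,-0.13,0,-0.03,0,0.48,0,0,-0.13,0,-0.02,0,0.48,0,0,-0.13,0,-0.02,0,0.48,0]
}}

```text
t: 8.27
eef_pos: [0.713, -0.0417, 0.3065]
tool_rot: [0.002, 0.998, 0.028, -0.06]
contact_force: [-1.0, -0.6, -2.6]
grip_width: 0.319
gripper_force: 24.7
```

>>> {"op": "arm_command", "data": {
  "series": [0,-0.1,0,0.05,0,0.48,0,0,-0.1,0,0.05,0,0.4,0,0,0,0,0.05,0,0,0,0,0,0,0.05,0,0,0,0,0,0,0.05,0,0,0]
}}

```text
t: 8.68
eef_pos: [0.7077, -0.042, 0.3005]
tool_rot: [0.001, 0.999, 0.028, -0.031]
contact_force: [-1.8, 0.0, -1.9]
grip_width: 0.317
gripper_force: 24.8
```

```bash
python3 plan.py -17 -82 134 0 3;  python3 hp.py a4
```

```text
t 8.68 pos [ 0.7077 -0.042   0.3005] xang 3.27 z [-0.062 -0.004 -0.998] F [-1.8  0.  -1.9] T [-0.    0.41 -0.03] w 0.317 gf 24.8
now n,lat,z,alpha [-14.9 -82.7 132.8   3.6]
[-0.17, -0.01, -0.01, 0.0, 0.3, -0.01]
[-0.17, -0.01, -0.01, 0.0, 0.3, 0.0]
[-0.17, -0.01, -0.01, -0.0, 0.3, -0.0]
-
t 8.68 pos [ 0.7077 -0.042   0.3005] xang 3.27 z [-0.062 -0.004 -0.998] F [-1.8  0.  -1.9] T [-0.    0.41 -0.03] w 0.317 gf 24.8
crop 122 53
crop 225 30
```

View pics/a4.png

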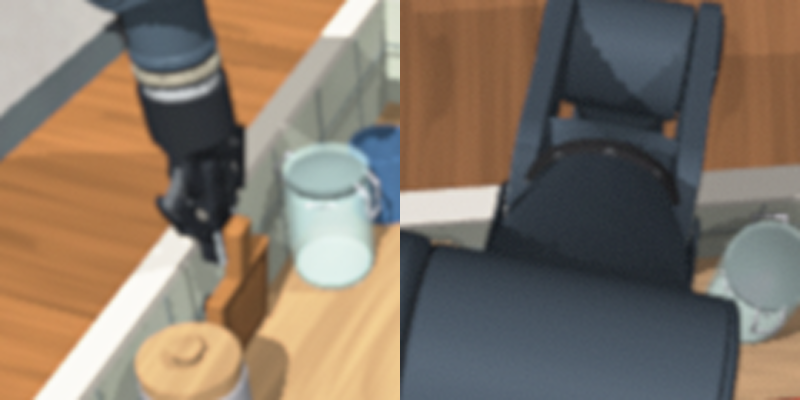

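The board stands upright with its feet side against the wall (left crop (240,290)). I'll seat its edge on the worktop, then draw it back with a tilt past vertical.

>>> {"op": "arm_command", "data": {
  "series": [0,-0.1,0,0.1,0,0.3,0,0,-0.1,0,0.1,0,0.3,0,0,0,0,0.1,0,0.3,0,0,0,0,0.05,0,0,0,0,0,0,0,0,0,0]
}}

```text
t: 9.2
eef_pos: [0.7021, -0.0422, 0.2934]
tool_rot: [-0.0, 1.0, 0.029, 0.0]
contact_force: [-5.1, -0.2, 4.7]
grip_width: 0.314
gripper_force: 25.3
```

```bash
python3 plan.py -40 -82 150 0 3 -185 -82 150 24 12
python3 - <<'E'
from h import *
for n in("side",): 
    a=cams.grab_frame(n); cv2.imwrite("pics/a5.png",a[:,:,::-1])
E
```

```text
t 9.20 pos [ 0.7021 -0.0422  0.2934] xang 3.28 z [ 0.  0. -1.] F [-5.1 -0.2  4.7] T [ 0.16  0.91 -0.01] w 0.314 gf 25.3
now n,lat,z,alpha [-10.1 -82.5 125.4  -0. ]
[-0.4, -0.01, -0.33, -0.0, -0.0, -0.0]
[-0.4, -0.01, -0.33, 0.0, -0.0, -0.0]
[-0.4, -0.01, -0.33, -0.0, -0.0, 0.0]
-
[-0.25, -0.0, 0.0, 0.0, -0.5, -0.0]
[-0.25, 0.0, 0.02, 0.0, -0.5, 0.0]
[-0.25, 0.0, 0.04, 0.0, -0.5, -0.0]
[-0.25, -0.0, 0.05, -0.0, -0.5, -0.0]
[-0.24, 0.0, 0.07, -0.0, -0.5, 0.0]
[-0.24, -0.0, 0.09, 0.0, -0.5, -0.0]
[-0.24, 0.0, 0.1, 0.0, -0.5, 0.0]
[-0.23, -0.0, 0.12, 0.0, -0.5, -0.0]
[-0.23, 0.0, 0.14, -0.0, -0.5, -0.0]
[-0.23, 0.0, 0.15, 0.0, -0.5, 0.0]
[-0.22, -0.0, 0.17, -0.0, -0.5, 0.0]
[-0.21, 0.0, 0.19, 0.0, -0.5, -0.0]
-
```

>>> {"op": "arm_command", "data": {
  "series": [0,-0.3,0,-0.35,0,0,0,0,-0.45,0,-0.35,0,0,0,0,-0.45,0,-0.35,0,0,0,0,-0.25,0,0,0,-0.5,0,0,-0.25,0,0.02,0,-0.5,0]
}}

```text
t: 9.67
eef_pos: [0.6597, -0.0448, 0.3195]
tool_rot: [0.001, 0.999, 0.028, -0.033]
contact_force: [0.2, -0.6, -3.2]
grip_width: 0.316
gripper_force: 25.3
```

>>> {"op": "arm_command", "data": {
  "series": [0,-0.25,0,0.04,0,-0.5,0,0,-0.25,0,0.05,0,-0.5,0,0,-0.24,0,0.07,0,-0.5,0,0,-0.24,0,0.09,0,-0.5,0,0,-0.24,0,0.1,0,-0.5,0]
}}

```text
t: 10.08
eef_pos: [0.6285, -0.0466, 0.3141]
tool_rot: [0.004, 0.992, 0.028, -0.12]
contact_force: [0.6, 0.2, -2.6]
grip_width: 0.308
gripper_force: 24.7
```

>>> {"op": "arm_command", "data": {
  "series": [0,-0.23,0,0.12,0,-0.5,0,0,-0.23,0,0.14,0,-0.5,0,0,-0.23,0,0.15,0,-0.5,0,0,-0.22,0,0.17,0,-0.5,0,0,-0.21,0,0.19,0,-0.5,0]
}}

```text
t: 10.5
eef_pos: [0.5952, -0.0484, 0.3039]
tool_rot: [0.006, 0.978, 0.028, -0.208]
contact_force: [0.6, 0.4, -4.4]
grip_width: 0.313
gripper_force: 24.7
```

```bash
python3 plan.py -180 -82 135 24 3;  python3 hp.py a6
```

```text
t 10.50 pos [ 0.5952 -0.0484  0.3039] xang 3.26 z [-0.407 -0.023 -0.913] F [ 0.6  0.4 -4.4] T [-0.   -0.46 -0.01] w 0.313 gf 24.7
now n,lat,z,alpha [-185.6  -82.6  150.4   24. ]
[0.15, -0.01, 0.16, 0.0, 0.0, -0.01]
[0.15, -0.01, 0.16, 0.0, 0.0, 0.0]
[0.15, -0.01, 0.16, -0.0, 0.0, -0.0]
-
t 10.50 pos [ 0.5952 -0.0484  0.3039] xang 3.26 z [-0.407 -0.023 -0.913] F [ 0.6  0.4 -4.4] T [-0.   -0.46 -0.01] w 0.313 gf 24.7
crop 163 60
crop 229 73
```

View pics/a6.png

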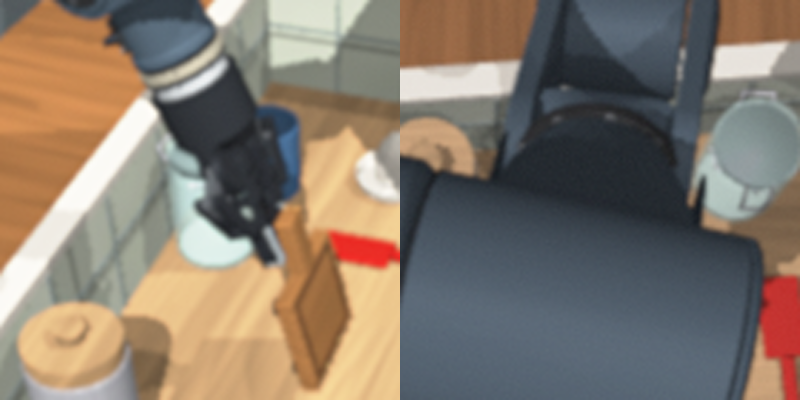

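The board is past vertical, with its bottom edge toward the robot (left crop (315,320)). All ten picture views are used, so I'll steer by forces and the detectors from here. Lowering to edge contact.

>>> {"op": "arm_command", "data": {
  "series": [0,0.15,0,0.16,0,0,0,0,0.15,0,0.16,0,0,0,0,0.15,0,0.16,0,0,0,0,0.08,0,0.15,0,0,0,0,0.08,0,0.15,0,0,0]
}}

```text
t: 11.02
eef_pos: [0.6018, -0.048, 0.2791]
tool_rot: [0.006, 0.978, 0.028, -0.207]
contact_force: [0.7, 0.3, -2.9]
grip_width: 0.305
gripper_force: 25.4
```

```bash
python3 plan.py -174 -82 119 24 3
python3 - <<'E'
from h import *
cams.grab_frame("side")
for q in("board","board_handle"):
  for r in spotter.landmark_of("side",q)[:3]:
    o,d=ray("side",r["pixel"]); # intersect vertical plane lateral=-82mm
    a=np.radians(3.3); l=np.array([-np.sin(a),np.cos(a),0]); n=np.array([np.cos(a),np.sin(a),0])
    X=o+d*((-.082-o@l)/(d@l)); print(q,round(r["score"],2),np.round(r["pixel"]),"n,z",np.round([(X@n-.7086)*1e3,X[2]*1e3]))
E
```

```text
t 11.02 pos [ 0.6018 -0.048   0.2791] xang 3.28 z [-0.405 -0.023 -0.914] F [ 0.7  0.3 -2.9] T [ 0.01 -0.43 -0.  ] w 0.305 gf 25.4
now n,lat,z,alpha [-178.8  -82.5  125.5   24. ]
[0.1, -0.01, 0.05, -0.0, -0.0, -0.01]
[0.1, -0.01, 0.05, -0.0, -0.0, -0.0]
[0.1, -0.01, 0.05, 0.0, -0.0, -0.0]
-
board 0.96 [272. 175.] n,z [-215.   60.]
board 0.77 [357. 350.] n,z [-578. -831.]
board_handle 0.95 [360. 409.] n,z [ -702. -1548.]
board_handle 0.94 [263. 151.] n,z [-193.  139.]
```

>>> {"op": "arm_command", "data": {
  "series": [0,0.04,0,0.1,0,0,0,0,0.04,0,0.1,0,0,0,0,0.04,0,0.1,0,0,0,0,0.04,0,0.1,0,0,0,0,0,0,0,0,0,0]
}}

```text
t: 11.58
eef_pos: [0.6022, -0.0483, 0.271]
tool_rot: [0.007, 0.978, 0.028, -0.206]
contact_force: [1.1, -0.6, 5.5]
grip_width: 0.308
gripper_force: 26.5
```

```bash
cat > arc.py <<'E'
# arc.py r Bn  th1 a1 rows ...  : P path for edge B fixed at Bn
import sys,subprocess
from math import *
r=float(sys.argv[1]);B=float(sys.argv[2]);a=list(map(float,sys.argv[3:]));out=[]
for i in range(0,len(a),3):
    t=radians(a[i]);c,s=cos(t),sin(t)
    pn,pz=B-(r*c+8*s),r*s-8*c
    if c<-1.25*s: pn,pz=B+ (0)-(r*c+8*s),(r-10)*s-16*c
    out+=[round(pn,1),-82,round(pz,1),a[i+1],int(a[i+2])]; print(a[i],pn,pz)
subprocess.run(["python3","plan.py"]+[str(x) for x in out])
E
python3 arc.py 126 -215 120 24 5 140 18 5 160 10 7 180 0 7
```

```text
t 11.58 pos [ 0.6022 -0.0483  0.271 ] xang 3.24 z [-0.402 -0.024 -0.915] F [ 1.1 -0.6  5.5] T [ 0.06 -0.11  0.01] w 0.308 gf 26.5
now n,lat,z,alpha [-177.9  -83.1  117.2   23.8]
[0.16, -0.0, -0.03, 0.02, -0.01, -0.01]
[0.16, -0.01, -0.03, 0.0, -0.01, 0.0]
[0.16, -0.01, -0.03, 0.0, -0.01, -0.0]
[0.16, -0.01, -0.03, -0.0, -0.01, -0.0]
[0.16, -0.01, -0.03, 0.0, -0.01, 0.0]
-
[0.2, 0.0, 0.08, -0.0, 0.3, -0.0]
[0.2, -0.0, 0.08, 0.0, 0.3, 0.0]
[0.2, -0.0, 0.09, -0.0, 0.3, 0.0]
[0.2, 0.0, 0.1, 0.0, 0.3, -0.0]
[0.19, -0.0, 0.11, 0.0, 0.3, -0.0]
-
[0.06, 0.0, 0.13, 0.0, 0.29, 0.0]
[0.05, -0.0, 0.14, -0.0, 0.29, 0.0]
[0.05, 0.0, 0.14, 0.0, 0.29, -0.0]
[0.05, 0.0, 0.15, -0.0, 0.29, -0.0]
[0.04, 0.0, 0.15, 0.0, 0.29, 0.0]
[0.04, -0.0, 0.15, -0.0, 0.29, 0.0]
[0.04, -0.0, 0.16, -0.0, 0.29, -0.0]
-
[-0.07, -0.0, 0.21, 0.0, 0.36, 0.0]
[-0.08, -0.0, 0.21, 0.0, 0.36, 0.0]
[-0.08, 0.0, 0.21, -0.0, 0.36, 0.0]
[-0.09, 0.0, 0.22, 0.0, 0.36, -0.0]
[-0.09, -0.0, 0.22, 0.0, 0.36, 0.0]
[-0.1, 0.0, 0.22, -0.0, 0.36, -0.0]
[-0.1, -0.0, 0.22, 0.0, 0.36, -0.0]
-
120.0 -158.92820323027553 113.11920087683927
140.0 -123.6207010445011 87.11959436545581
160.0 -99.3348909275809 54.70941855835213
180.0 -89.0 16.000000000000014
```

```bash
python3 arc.py 119 -203 118 24 5 132 20 5
```

```text
t 11.58 pos [ 0.6022 -0.0483  0.271 ] xang 3.24 z [-0.402 -0.024 -0.915] F [ 1.1 -0.6  5.5] T [ 0.06 -0.11  0.01] w 0.308 gf 26.5
now n,lat,z,alpha [-177.9  -83.1  117.2   23.8]
[0.21, -0.0, -0.01, 0.02, -0.01, -0.01]
[0.21, -0.01, -0.02, 0.0, -0.01, 0.0]
[0.21, -0.01, -0.02, 0.0, -0.01, -0.0]
[0.21, -0.01, -0.02, -0.0, -0.01, -0.0]
[0.21, -0.01, -0.02, 0.0, -0.01, 0.0]
-
[0.14, -0.0, 0.03, -0.0, 0.2, 0.0]
[0.14, 0.0, 0.03, 0.0, 0.2, -0.0]
[0.14, 0.0, 0.04, 0.0, 0.2, 0.0]
[0.14, 0.0, 0.04, -0.0, 0.2, -0.0]
[0.14, -0.0, 0.04, 0.0, 0.2, -0.0]
-
118.0 -154.1964647713504 108.82653605249943
132.0 -129.318616447115 93.78727908268078
```

>>> {"op": "arm_command", "data": {
  "series": [0,0.21,0,0,0,0,0,0,0.21,0,0,0,0,0,0,0.21,0,0,0,0,0,0,0.21,0,0,0,0,0,0,0.21,0,0,0,0,0]
}}

```text
t: 12.0
eef_pos: [0.6261, -0.0469, 0.2605]
tool_rot: [0.007, 0.978, 0.028, -0.206]
contact_force: [1.7, 1.6, 3.2]
grip_width: 0.184
gripper_force: 0.0
```

>>> {"op": "arm_command", "data": {
  "series": [0,0.14,0,0.04,0,0.2,0,0,0.14,0,0.04,0,0.2,0,0,0.14,0,0.04,0,0.2,0,0,0.14,0,0.04,0,0.2,0,0,0.14,0,0.04,0,0.2,0]
}}

```text
t: 12.42
eef_pos: [0.6402, -0.0462, 0.2478]
tool_rot: [0.005, 0.985, 0.028, -0.171]
contact_force: [1.3, 0.0, -0.6]
grip_width: 0.0
gripper_force: 0.0
```

```bash
cat > th.py <<'E'
from h import *
cams.grab_frame("side")
a=np.radians(3.3); l=np.array([-np.sin(a),np.cos(a),0]); n=np.array([np.cos(a),np.sin(a),0])
v={}
for q in("board","board_handle"):
  for r in spotter.landmark_of("side",q)[:3]:
    if r["pixel"][0]>330: continue
    o,d=ray("side",r["pixel"]); X=o+d*((-.082-o@l)/(d@l)); w=np.array([(X@n-.7086)*1e3,X[2]*1e3])
    print(q,round(r["score"],2),np.round(r["pixel"]),"n,z",np.round(w)); v.setdefault(q,w)
if len(v)==2:
    u=v["board"]-v["board_handle"]; print("theta %.0f len %.0f"%((np.degrees(np.arctan2(-u[1],u[0]))%360)+np.degrees(np.arctan2(8,78)) - 0,np.hypot(*u)))
E
python3 arc.py 119 -203 146 14 5 160 8 5; python3 th.py
```

```text
t 12.42 pos [ 0.6402 -0.0462  0.2478] xang 3.25 z [-0.337 -0.02  -0.941] F [ 1.3  0.  -0.6] T [ 0.07 -0.21  0.02] w 0.000 gf 0.0
now n,lat,z,alpha [-128.9  -83.1   89.7   19.7]
[0.06, -0.0, 0.06, 0.01, 0.29, -0.01]
[0.06, -0.01, 0.07, 0.0, 0.29, 0.0]
[0.06, -0.01, 0.07, -0.0, 0.29, -0.0]
[0.05, -0.01, 0.08, 0.0, 0.29, 0.0]
[0.05, -0.01, 0.08, -0.0, 0.29, -0.0]
-
[0.02, -0.0, 0.14, -0.0, 0.3, -0.0]
[0.01, -0.0, 0.15, -0.0, 0.3, -0.0]
[0.01, 0.0, 0.15, 0.0, 0.3, 0.0]
[0.01, 0.0, 0.15, -0.0, 0.3, 0.0]
[0.0, -0.0, 0.16, -0.0, 0.3, -0.0]
-
146.0 -108.81807209371603 74.21662763919207
160.0 -93.91273927308227 52.31527755507244
board 0.73 [301. 245.] n,z [-311. -213.]
board 0.63 [268. 176.] n,z [-204.   53.]
board_handle 0.88 [248. 154.] n,z [-152.  118.]
theta 121 len 367
```

The grip slipped off: width 0, and the handle now appears to lean on the closed fingers (board near (268,176), handle (248,154), about 1.3 N on the tool). I'll check whether it is static.

```bash
python3 th.py; python3 th.py
python3 - <<'E'
from h import *
s,M=st(); im=cams.grab_frame("wrist")
for q in("board","board_handle"):
    for r in spotter.landmark_of("wrist",q)[:2]: print(q,round(r["score"],2),np.round(r["pixel"]))
for r in spotter.spot_in("side","board")[:3]: print(r)
E
```

```text
board 0.84 [270. 178.] n,z [-210.   50.]
board_handle 0.87 [249. 155.] n,z [-154.  116.]
board_handle 0.5 [246. 264.] n,z [-112. -404.]
theta 136 len 86
board_handle 0.7 [248. 152.] n,z [-153.  123.]
t 12.87 pos [ 0.639  -0.0458  0.2468] xang 3.27 z [-0.342 -0.019 -0.94 ] F [0.9 0.5 0.2] T [ 0.02 -0.26 -0.02] w -0.005 gf 0.0
board 0.68 [ 28. 389.]
board_handle 0.85 [539. 356.]
board_handle 0.58 [286. 330.]
{'rect': [241.4, 141.9, 44.4, 60.7], 'score': 0.72}
{'rect': [319.3, 312.4, 78.7, 105.6], 'score': 0.67}
```

The board is static, propped at about 56° elevation against the closed fingers, with its lower edge on the worktop 223 mm from the wall. I'll push it slowly back up until it stands by itself on its 16 mm edge (stable to about ±7°), then regrip it.

```bash
sed -i 's/+np.degrees(np.arctan2(8,78)) - 0/-5.9/' th.py; python3 plan.py -116 -82 106 0 10 -150 -82 112 0 15
```

```text
t 13.07 pos [ 0.6392 -0.0458  0.2471] xang 3.27 z [-0.341 -0.019 -0.94 ] F [ 0.9 -0.8 -0.7] T [ 0.05 -0.21  0.03] w 0.001 gf 0.0
now n,lat,z,alpha [-130.4  -82.5   89.2   20. ]
[-0.2, -0.0, -0.08, -0.0, 0.5, -0.01]
[-0.2, -0.0, -0.08, 0.0, 0.5, -0.0]
[-0.2, -0.0, -0.08, -0.0, 0.5, 0.0]
[-0.19, -0.0, -0.08, 0.0, 0.5, -0.0]
[-0.19, -0.0, -0.07, -0.0, 0.5, -0.0]
[-0.19, -0.0, -0.07, 0.0, 0.5, -0.0]
[-0.19, -0.0, -0.07, -0.0, 0.5, -0.0]
[-0.18, -0.0, -0.07, 0.0, 0.5, 0.0]
[-0.18, -0.0, -0.07, -0.0, 0.5, 0.0]
[-0.18, -0.0, -0.07, -0.0, 0.5, -0.0]
-
[-0.09, 0.0, -0.02, 0.0, 0.0, 0.0]
[-0.09, -0.0, -0.02, 0.0, 0.0, 0.0]
[-0.09, 0.0, -0.02, 0.0, 0.0, 0.0]
[-0.09, 0.0, -0.02, 0.0, 0.0, 0.0]
[-0.09, 0.0, -0.02, 0.0, 0.0, 0.0]
[-0.09, 0.0, -0.02, 0.0, 0.0, 0.0]
[-0.09, -0.0, -0.02, 0.0, 0.0, 0.0]
[-0.09, 0.0, -0.02, 0.0, 0.0, 0.0]
[-0.09, 0.0, -0.02, 0.0, 0.0, 0.0]
[-0.09, 0.0, -0.02, 0.0, 0.0, 0.0]
[-0.09, -0.0, -0.02, 0.0, 0.0, 0.0]
[-0.09, 0.0, -0.02, 0.0, 0.0, 0.0]
[-0.09, 0.0, -0.02, 0.0, 0.0, 0.0]
[-0.09, -0.0, -0.02, 0.0, 0.0, 0.0]
[-0.09, 0.0, -0.02, 0.0, 0.0, 0.0]
-
```

>>> {"op": "arm_command", "data": {
  "series": [0,-0.22,0,-0.08,0,0.5,0,0,-0.22,0,-0.08,0,0.5,0,0,-0.22,0,-0.08,0,0.5,0,0,-0.22,0,-0.08,0,0.5,0,0,-0.22,0,-0.07,0,0.5,0]
}}

```text
t: 13.48
eef_pos: [0.6155, -0.0472, 0.2643]
tool_rot: [0.003, 0.996, 0.028, -0.086]
contact_force: [0.1, 0.1, -0.2]
grip_width: -0.002
gripper_force: 0.3
```

>>> {"op": "arm_command", "data": {
  "series": [0,-0.22,0,-0.07,0,0.5,0,0,-0.22,0,-0.07,0,0.5,0,0,-0.21,0,-0.07,0,0.5,0,0,-0.21,0,-0.07,0,0.5,0,0,-0.21,0,-0.07,0,0.5,0]
}}

```text
t: 13.9
eef_pos: [0.5898, -0.0487, 0.2759]
tool_rot: [0.0, 1.0, 0.029, 0.001]
contact_force: [-0.1, 0.0, -0.5]
grip_width: -0.005
gripper_force: 0.2
```

```bash
python3 plan.py | cat; python3 th.py
```

```text
t 13.90 pos [ 0.5898 -0.0487  0.2759] xang 3.27 z [ 0.003 -0.    -1.   ] F [-0.1  0.  -0.5] T [ 0.03 -0.08 -0.  ] w -0.005 gf 0.2
now n,lat,z,alpha [-122.2  -82.6  107.9   -0.2]
board 0.61 [266. 174.] n,z [-200.   60.]
board_handle 0.55 [252. 153.] n,z [-162.  123.]
theta 115 len 74
```

>>> {"op": "arm_command", "data": {
  "series": [0,-0.1,0,-0.02,0,0,0,0,-0.1,0,-0.02,0,0,0,0,-0.1,0,-0.02,0,0,0,0,-0.1,0,-0.02,0,0,0,0,-0.1,0,-0.02,0,0,0]
}}

```text
t: 14.47
eef_pos: [0.5774, -0.0494, 0.278]
tool_rot: [-0.0, 1.0, 0.029, 0.0]
contact_force: [0.9, -1.3, 0.8]
grip_width: -0.001
gripper_force: 0.3
```

>>> {"op": "arm_command", "data": {
  "series": [0,-0.1,0,-0.02,0,0,0,0,-0.1,0,-0.02,0,0,0,0,-0.1,0,-0.02,0,0,0,0,-0.1,0,-0.02,0,0,0,0,-0.1,0,-0.02,0,0,0]
}}

```text
t: 14.88
eef_pos: [0.5652, -0.0501, 0.281]
tool_rot: [0.0, 1.0, 0.028, 0.001]
contact_force: [1.7, 0.8, 3.3]
grip_width: 0.003
gripper_force: 0.2
```

```bash
python3 plan.py | cat; python3 th.py
```

```text
t 14.88 pos [ 0.5652 -0.0501  0.281 ] xang 3.25 z [ 0.002 -0.    -1.   ] F [1.7 0.8 3.3] T [ 0.17 -0.17  0.01] w 0.003 gf 0.2
now n,lat,z,alpha [-1.469e+02 -8.260e+01  1.130e+02 -1.000e-01]
board 0.64 [267. 176.] n,z [-203.   54.]
board_handle 0.83 [258. 152.] n,z [-179.  132.]
theta 101 len 82
```

Now about 101°, with only a few degrees to go. I'm raising a little to clear the knuckles, then creeping.

>>> {"op": "arm_command", "data": {
  "series": [0,-0.03,0,-0.2,0,0,0,0,-0.03,0,-0.2,0,0,0,0,-0.03,0,-0.2,0,0,0,0,-0.03,0,0,0,0,0,0,-0.03,0,0,0,0,0]
}}

```text
t: 15.45
eef_pos: [0.5613, -0.0503, 0.2959]
tool_rot: [0.0, 1.0, 0.029, 0.001]
contact_force: [0.6, 0.2, -0.2]
grip_width: 0.0
gripper_force: 0.2
```

```bash
python3 plan.py | cat; python3 th.py
```

```text
t 15.45 pos [ 0.5613 -0.0503  0.2959] xang 3.27 z [ 0.001 -0.    -1.   ] F [ 0.6  0.2 -0.2] T [ 0.04 -0.05 -0.01] w 0.000 gf 0.2
now n,lat,z,alpha [-1.509e+02 -8.260e+01  1.279e+02 -1.000e-01]
board 0.64 [272. 175.] n,z [-216.   60.]
```

>>> {"op": "arm_command", "data": {
  "series": [0,-0.04,0,0,0,0,0,0,-0.04,0,0,0,0,0,0,-0.04,0,0,0,0,0,0,-0.04,0,0,0,0,0,0,-0.04,0,0,0,0,0]
}}

```text
t: 16.02
eef_pos: [0.5561, -0.0506, 0.2954]
tool_rot: [-0.0, 1.0, 0.029, 0.0]
contact_force: [0.2, 0.7, 0.0]
grip_width: -0.002
gripper_force: 0.1
```

```bash
python3 plan.py | cat; python3 th.py;python3 th.py
```

```text
t 16.02 pos [ 0.5561 -0.0506  0.2954] xang 3.27 z [ 0.  0. -1.] F [0.2 0.7 0. ] T [ 0.03 -0.03 -0.  ] w -0.002 gf 0.1
now n,lat,z,alpha [-156.2  -82.5  127.4   -0. ]
board 0.72 [269. 176.] n,z [-208.   57.]
board 0.67 [300. 247.] n,z [-308. -226.]
board_handle 0.73 [260. 153.] n,z [-185.  129.]
theta 101 len 76
board 0.6 [269. 175.] n,z [-209.   58.]
board_handle 0.92 [259. 154.] n,z [-181.  124.]
theta 107 len 71
```

>>> {"op": "arm_command", "data": {
  "series": [0,-0.06,0,0,0,0,0,0,-0.06,0,0,0,0,0,0,-0.06,0,0,0,0,0,0,-0.06,0,0,0,0,0,0,-0.06,0,0,0,0,0]
}}

```text
t: 16.73
eef_pos: [0.5486, -0.051, 0.2955]
tool_rot: [-0.0, 1.0, 0.029, 0.0]
contact_force: [-0.5, 0.0, 0.7]
grip_width: -0.001
gripper_force: 0.1
```

```bash
cat > fit.py <<'E'
# fit (theta, Bn, lat) of the board by its silhouette edges in the side view, wood colour darker/redder than the worktop
from h import *
from scipy.optimize import differential_evolution
im=cams.grab_frame("side").astype(float); p=cams.camera_params("side")
hsv=cv2.cvtColor(im.astype(np.uint8),cv2.COLOR_RGB2HSV)
x0,y0,x1,y1=200,110,330,230
a=np.radians(3.3); l=np.array([-np.sin(a),np.cos(a),0]); n=np.array([np.cos(a),np.sin(a),0]); Z=np.array([0,0,1.])
lab=cv2.cvtColor((im/255).astype(np.float32),cv2.COLOR_RGB2LAB)[y0:y1,x0:x1]
def boxes():
    B=[]
    for xa,xb,w in((-52,52,55),(-105,-52,14)):
        B.append(np.array([[x,y,z] for x in(xa,xb) for y in(-w,w) for z in(0,16)],float))
    return B
BX=boxes()
def mask(v):
    th,bn,lat,yaw=v; t=np.radians(th); ny=np.cos(np.radians(yaw))*n+np.sin(np.radians(yaw))*l; ly=np.cross(Z,ny)
    ex=np.cos(t)*ny-np.sin(t)*Z; ez=np.sin(t)*ny+np.cos(t)*Z; ey=np.cross(ez,ex)
    cz=16 if th>90 else 0
    B=n*(.7086+bn/1e3)+l*lat/1e3
    m=np.zeros(lab.shape[:2],np.uint8)
    for b in BX:
        X=B+((b-[52,0,cz])/1e3)@np.array([ex,ey,ez])
        px=np.array([proj("side",q,p) for q in X])-[x0,y0]
        cv2.fillConvexPoly(m,cv2.convexHull(np.round(px*8).astype(np.int32)),1,shift=3)
    return m
# wood mask: saturated brown
H=hsv[y0:y1,x0:x1]; wood=((H[...,0]<16)&(H[...,1]>110)&(H[...,2]>50)).astype(np.uint8)
if __name__=="__main__":
    cv2.imwrite("pics/wood.png",wood*255)
    print("wood px",wood.sum())
    def cost(v):
        m=mask(v); i=(m&wood).sum(); return -i/((m|wood).sum()+1)
    r=differential_evolution(cost,[(70,180),(-260,-150),(-110,-55),(-12,12)],seed=1,maxiter=25,popsize=10,polish=False)
    print("theta,Bn,lat,yaw",np.round(r.x,1),"iou %.2f"%-r.fun)
    for row in wood[10:110:6,::3]: print("".join(".#"[k] for k in row))
E
python3 fit.py; python3 th.py
```

```text
wood px 1754
theta,Bn,lat,yaw [ 143.1 -155.2  -55.1  -10.1] iou -5368668240311278.00
............................................
............................................
............................................
............................................
....................##...#########..........
...................########################.
....................#######.............####
....................#######.................
....................#######.................
...................#########................
...................#########................
....................#######.................
.....................#####..................
......................###...................
......................##....................
............................................
............................................
board 0.57 [270. 175.] n,z [-212.   60.]
board_handle 0.72 [263. 152.] n,z [-194.  135.]
theta 98 len 77fit.py:32: RuntimeWarning: overflow encountered in scalar negative
  m=mask(v); i=(m&wood).sum(); return -i/((m|wood).sum()+1)
```

```bash
sed -i 's/return -i\/((m|wood).sum()+1)/return -float(i)\/float((m|wood).sum()+1)/; s/(H\[...,0\]<16)/(H[...,0]>=6)\&(H[...,0]<16)/' fit.py
sed -i 's/^if __name__.*/n_,L_,S_,C_=cv2.connectedComponentsWithStats(wood); wood=(L_==1+S_[1:,4].argmax()).astype(np.uint8)\n&/' fit.py; python3 fit.py; python3 th.py
```

```text
wood px 1371
theta,Bn,lat,yaw [ 104.4 -214.7  -87.    -1. ] iou 0.82
............................................
............................................
............................................
............................................
....................##...........#..........
...................########.............###.
....................######..............###.
....................#######.................
....................#######.................
..................##########................
...................#########................
....................#######.................
.....................#####..................
......................###...................
......................##....................
............................................
............................................
board 0.92 [270. 176.] n,z [-211.   54.]
board_handle 0.75 [263. 151.] n,z [-194.  138.]
theta 96 len 85
```

>>> {"op": "arm_command", "data": {
  "series": [0,-0.05,0,0,0,0,0,0,-0.05,0,0,0,0,0,0,-0.05,0,0,0,0,0,0,-0.05,0,0,0,0,0,0,-0.05,0,0,0,0,0]
}}

```text
t: 17.55
eef_pos: [0.5424, -0.0513, 0.2955]
tool_rot: [-0.0, 1.0, 0.029, 0.0]
contact_force: [-0.6, 0.2, 0.4]
grip_width: 0.002
gripper_force: 0.1
```

>>> {"op": "arm_command", "data": {
  "series": [0,-0.05,0,0,0,0,0,0,-0.05,0,0,0,0,0,0,-0.05,0,0,0,0,0,0,-0.05,0,0,0,0,0,0,-0.05,0,0,0,0,0]
}}

```text
t: 17.97
eef_pos: [0.5362, -0.0517, 0.2954]
tool_rot: [-0.0, 1.0, 0.029, 0.0]
contact_force: [-0.6, 0.4, -0.1]
grip_width: -0.002
gripper_force: 0.0
```

```bash
python3 plan.py|cat; python3 fit.py |head -2; python3 th.py
```

```text
t 17.97 pos [ 0.5362 -0.0517  0.2954] xang 3.27 z [ 0.001  0.    -1.   ] F [-0.6  0.4 -0.1] T [-0.   -0.04  0.  ] w -0.002 gf 0.0
now n,lat,z,alpha [-176.2  -82.5  127.4   -0. ]
wood px 1285
theta,Bn,lat,yaw [  98.9 -214.1  -85.1   -1.8] iou 0.81
board 0.58 [302. 248.] n,z [-312. -228.]
board_handle 0.85 [265. 154.] n,z [-198.  129.]
theta 102 len 374
```

>>> {"op": "arm_command", "data": {
  "series": [0,-0.04,0,0,0,0,0,0,-0.04,0,0,0,0,0,0,-0.04,0,0,0,0,0,0,-0.04,0,0,0,0,0,0,-0.04,0,0,0,0,0]
}}

```text
t: 18.58
eef_pos: [0.5312, -0.052, 0.2954]
tool_rot: [-0.0, 1.0, 0.029, 0.0]
contact_force: [0.8, 0.3, 0.1]
grip_width: 0.001
gripper_force: 0.0
```

```bash
python3 plan.py|cat; python3 fit.py |head -2; python3 th.py
```

```text
t 18.58 pos [ 0.5312 -0.052   0.2954] xang 3.27 z [ 0.001  0.    -1.   ] F [0.8 0.3 0.1] T [ 0.01 -0.01  0.05] w 0.001 gf 0.0
now n,lat,z,alpha [-181.2  -82.5  127.4   -0. ]
wood px 1238
theta,Bn,lat,yaw [  97.4 -214.3  -86.    -2.1] iou 0.81
board 0.96 [275. 178.] n,z [-225.   53.]
board_handle 0.6 [267. 153.] n,z [-205.  133.]
theta 98 len 82
```

>>> {"op": "arm_command", "data": {
  "series": [0,-0.03,0,0,0,0,0,0,-0.03,0,0,0,0,0,0,-0.03,0,0,0,0,0,0,-0.03,0,0,0,0,0,0,0,0,0,0,0,0]
}}

```text
t: 19.2
eef_pos: [0.5281, -0.0521, 0.2954]
tool_rot: [-0.0, 1.0, 0.029, 0.0]
contact_force: [-0.7, -0.9, 0.1]
grip_width: 0.0
gripper_force: 0.0
```

```bash
python3 plan.py|cat; python3 fit.py |head -2; python3 th.py
```

```text
t 19.20 pos [ 0.5281 -0.0521  0.2954] xang 3.27 z [ 0.  0. -1.] F [-0.7 -0.9  0.1] T [0.07 0.   0.01] w 0.000 gf 0.0
now n,lat,z,alpha [-184.3  -82.4  127.4   -0. ]
wood px 1196
theta,Bn,lat,yaw [  96.6 -215.3  -84.9   -1.1] iou 0.80
board 0.62 [276. 174.] n,z [-228.   69.]
board_handle 0.6 [269. 152.] n,z [-209.  138.]
theta 99 len 72
```

>>> {"op": "arm_command", "data": {
  "series": [0,-0.03,0,0,0,0,0,0,-0.03,0,0,0,0,0,0,-0.03,0,0,0,0,0,0,-0.03,0,0,0,0,0,0,-0.03,0,0,0,0,0]
}}

```text
t: 19.82
eef_pos: [0.5245, -0.0524, 0.2955]
tool_rot: [-0.0, 1.0, 0.029, 0.0]
contact_force: [-0.2, -0.5, -0.1]
grip_width: -0.003
gripper_force: 0.0
```

```bash
python3 plan.py|cat; python3 fit.py |head -2; python3 th.py
```

```text
t 19.82 pos [ 0.5245 -0.0524  0.2955] xang 3.27 z [ 0.001  0.    -1.   ] F [-0.2 -0.5 -0.1] T [-0.02  0.02  0.04] w -0.003 gf 0.0
now n,lat,z,alpha [-187.9  -82.5  127.5   -0. ]
wood px 988
theta,Bn,lat,yaw [  86.4 -231.2  -86.7   -1.9] iou 0.76
board 0.97 [280. 178.] n,z [-238.   55.]
board_handle 0.78 [276. 153.] n,z [-227.  138.]
theta 92 len 84
```

```bash
for i in 1 2; do python3 fit.py |sed -n 2p; python3 th.py; done
python3 - <<'E'
from h import *
cams.grab_frame("top")
for q in ("board","board_handle"):
    for r in spotter.landmark_of("top",q)[:3]: print(q,round(r["score"],2),np.round(r["pixel"]))
E
```

```text
theta,Bn,lat,yaw [  95.  -215.4  -85.3   -1.4] iou 0.80
board 0.55 [276. 180.] n,z [-226.   46.]
board_handle 0.87 [269. 152.] n,z [-209.  139.]
theta 95 len 95
theta,Bn,lat,yaw [  92.6 -214.3  -83.5   -1.4] iou 0.80
board 0.89 [276. 178.] n,z [-228.   52.]
board_handle 0.57 [275. 154.] n,z [-225.  135.]
theta 86 len 83
board 0.89 [410. 274.]
board_handle 0.78 [418. 245.]
board_handle 0.52 [134. 319.]
```

The board rocked and is settling upright on its edge (centre plane about 222 mm from the wall). I'll back off slightly, wait, then regrip from above with a deeper, stronger grasp.

>>> {"op": "arm_command", "data": {
  "series": [0,0.15,0,0,0,0,0,0,0,0,-0.6,0,0,0,0,0,0,-0.8,0,0,0,0,0,0,-0.8,0,0,0,1,0,0,-0.8,0,0,0]
}}

```text
t: 20.98
eef_pos: [0.5285, -0.0521, 0.3711]
tool_rot: [-0.0, 1.0, 0.029, 0.0]
contact_force: [-0.3, 0.9, -0.0]
grip_width: 0.127
gripper_force: 0.0
```

>>> {"op": "arm_command", "data": {
  "series": [1,0,0,0,0,0,0,1,0,0,0,0,0,0,1,0,0,0,0,0,0,1,0,0,0,0,0,0,1,0,0,0,0,0,0]
}}

```text
t: 21.4
eef_pos: [0.528, -0.0521, 0.3693]
tool_rot: [-0.0, 1.0, 0.028, -0.001]
contact_force: [-0.5, 0.1, -0.4]
grip_width: 0.848
gripper_force: 0.0
```

```bash
sed -i 's/^L=0.168/L=0.155/' plan.py; for i in 1 2; do python3 fit.py |sed -n 2p; python3 th.py; done; python3 plan.py -222 -84 206 0 5 -222 -84 132 0 6
python3 - <<'E'
from h import *
im=cams.grab_frame("wrist"); p=cams.camera_params("wrist")
a=np.radians(3.3); l=np.array([-np.sin(a),np.cos(a),0]); n=np.array([np.cos(a),np.sin(a),0])
for r in spotter.landmark_of("wrist","board_handle")[:2]:
    X=at_z("wrist",r["pixel"],.130,p); print(round(r["score"],2),np.round(r["pixel"]),"n,lat",np.round([(X@n-.7086)*1e3,X@l*1e3]))
for r in spotter.spot_in("wrist","board")[:2]: print(r)
cv2.imwrite("pics/w9.png",im[:,:,::-1])
E
```

```text
theta,Bn,lat,yaw [  94.7 -215.5  -85.8   -2.4] iou 0.80
board 0.63 [272. 178.] n,z [-216.   52.]
board_handle 0.84 [271. 154.] n,z [-216.  135.]
theta 84 len 83
theta,Bn,lat,yaw [  90.  -216.   -82.4   -1.4] iou 0.77
board 0.69 [278. 177.] n,z [-233.   59.]
board_handle 0.97 [278. 154.] n,z [-234.  137.]
theta 84 len 77
t 21.80 pos [ 0.5283 -0.0522  0.3703] xang 3.27 z [ 0.  0. -1.] F [-0.1 -0.3 -0.1] T [-0.06  0.02  0.  ] w 1.004 gf 0.0
now n,lat,z,alpha [-184.1  -82.5  215.3   -0. ]
[-0.3, 0.01, 0.07, -0.0, -0.0, -0.01]
[-0.3, 0.01, 0.07, 0.0, -0.0, -0.0]
[-0.3, 0.01, 0.07, 0.0, -0.0, -0.0]
[-0.3, 0.01, 0.07, -0.0, -0.0, 0.0]
[-0.3, 0.01, 0.07, -0.0, -0.0, -0.0]
-
[0.0, 0.0, 0.49, 0.0, 0.0, 0.0]
[0.0, 0.0, 0.49, 0.0, 0.0, 0.0]
[0.0, 0.0, 0.49, 0.0, 0.0, 0.0]
[0.0, 0.0, 0.49, 0.0, 0.0, 0.0]
[0.0, 0.0, 0.49, 0.0, 0.0, 0.0]
[0.0, 0.0, 0.49, 0.0, 0.0, 0.0]
-
0.67 [528. 334.] n,lat [-288. -293.]
0.6 [281. 273.] n,lat [-230.  -84.]
{'rect': [219.5, 202.2, 124.2, 104.4], 'score': 0.72}
{'rect': [441.1, 313.4, 111.9, 97.3], 'score': 0.67}
```

>>> {"op": "arm_command", "data": {
  "series": [1,-0.6,0.01,0.07,0,0,0,1,-0.6,0.01,0.1,0,0,0,1,-0.45,0.01,0.3,0,0,0,1,0,0,0.5,0,0,0,1,0,0,0.5,0,0,0],
  "grip_force": 40
}}

```text
t: 22.37
eef_pos: [0.4866, -0.0553, 0.3338]
tool_rot: [0.0, 1.0, 0.028, 0.001]
contact_force: [-0.2, -0.4, 0.0]
grip_width: 0.995
gripper_force: 0.0
```

```bash
python3 plan.py -224 -84 132 0 4
python3 - <<'E'
from h import *
im=cams.grab_frame("wrist"); p=cams.camera_params("wrist")
a=np.radians(3.3); l=np.array([-np.sin(a),np.cos(a),0]); n=np.array([np.cos(a),np.sin(a),0])
for r in spotter.landmark_of("wrist","board_handle")[:2]:
    X=at_z("wrist",r["pixel"],.130,p); print(round(r["score"],2),np.round(r["pixel"]),"n,lat",np.round([(X@n-.7086)*1e3,X@l*1e3]))
E
python3 th.py;python3 fit.py |sed -n 2p
```

```text
t 22.37 pos [ 0.4866 -0.0553  0.3338] xang 3.25 z [ 0.002 -0.    -1.   ] F [-0.2 -0.4  0. ] T [0.06 0.01 0.07] w 0.995 gf 0.0
now n,lat,z,alpha [-2.257e+02 -8.320e+01  1.788e+02 -1.000e-01]
[0.02, 0.01, 0.47, 0.01, -0.01, -0.01]
[0.02, 0.01, 0.47, -0.0, -0.01, 0.0]
[0.02, 0.01, 0.47, 0.0, -0.01, 0.0]
[0.02, 0.01, 0.47, -0.0, -0.01, -0.0]
-
0.58 [279. 243.] n,lat [-230.  -83.]
board 0.57 [276. 177.] n,z [-228.   56.]
board_handle 0.91 [273. 153.] n,z [-220.  138.]
theta 90 len 82
theta,Bn,lat,yaw [  91.6 -214.8  -83.    -2. ] iou 0.80
```

Still standing at θ ≈ 90°, with the fingers straddling it. Lowering and closing.

>>> {"op": "arm_command", "data": {
  "series": [1,0,0,0.47,0,0,0,1,0,0,0.47,0,0,0,1,0,0,0.47,0,0,0,1,0,0,0.45,0,0,0,0,0,0,0,0,0,0],
  "grip_force": 40
}}

```text
t: 23.08
eef_pos: [0.487, -0.0552, 0.2863]
tool_rot: [-0.0, 1.0, 0.029, -0.001]
contact_force: [-0.9, 0.1, -0.1]
grip_width: 0.881
gripper_force: 0.0
```

>>> {"op": "arm_command", "data": {
  "series": [0,0,0,0,0,0,0,0,0,0,0,0,0,0,0,0,0,0,0,0,0,0,0,0,0,0,0,0,0,0,0,0,0,0,0]
}}

```text
t: 23.5
eef_pos: [0.4875, -0.0553, 0.2881]
tool_rot: [0.0, 1.0, 0.029, 0.001]
contact_force: [-0.2, 1.5, 4.8]
grip_width: 0.324
gripper_force: 39.3
```

>>> {"op": "arm_command", "data": {
  "series": [0,0,0,0,0,0,0,0,0,0,0,0,0,0,0,0,0,0,0,0,0]
}}

```text
t: 23.75
eef_pos: [0.4876, -0.0553, 0.2881]
tool_rot: [0.0, 1.0, 0.029, 0.001]
contact_force: [0.4, 0.5, 5.9]
grip_width: 0.325
gripper_force: 39.5
```

```bash
python3 plan.py|cat; python3 th.py;python3 fit.py |sed -n 2p
```

```text
t 23.75 pos [ 0.4876 -0.0553  0.2881] xang 3.27 z [ 0.003 -0.    -1.   ] F [0.4 0.5 5.9] T [ 0.1   0.05 -0.07] w 0.325 gf 39.5
now n,lat,z,alpha [-2.246e+02 -8.330e+01  1.331e+02 -1.000e-01]
board 0.94 [274. 175.] n,z [-221.   63.]
board_handle 0.72 [252. 124.] n,z [-167.  216.]
theta 104 len 162
theta,Bn,lat,yaw [  85.6 -230.3  -82.6   -2.9] iou 0.68
```

Firm grip at mid-handle (P 133 mm above the worktop, 130 mm expected). Now rotating rigidly over the lower edge by wrist tilt.

```bash
sed -i 's/-82,round/-83,round/' arc.py; python3 arc.py 134 -215 97.5 7.5 3 105 15 2 115 25 5 122 32 3 130 40 3
```

```text
t 23.95 pos [ 0.4876 -0.0553  0.2881] xang 3.27 z [ 0.003 -0.    -1.   ] F [0.1 1.5 5.4] T [0.15 0.13 0.03] w 0.323 gf 39.5
now n,lat,z,alpha [-2.246e+02 -8.330e+01  1.331e+02 -1.000e-01]
[0.53, -0.0, -0.0, 0.01, -0.64, -0.01]
[0.53, -0.0, -0.02, 0.0, -0.64, 0.0]
[0.53, -0.0, -0.03, -0.0, -0.64, -0.0]
-
[0.76, 0.0, 0.02, -0.0, -0.94, 0.0]
[0.76, 0.0, -0.01, 0.0, -0.94, -0.0]
-
[0.4, 0.0, 0.01, -0.0, -0.5, 0.0]
[0.4, 0.0, 0.0, 0.0, -0.5, -0.0]
[0.4, -0.0, -0.0, -0.0, -0.5, 0.0]
[0.4, -0.0, -0.01, 0.0, -0.5, -0.0]
[0.4, 0.0, -0.02, 0.0, -0.5, 0.0]
-
[0.47, -0.0, 0.01, -0.0, -0.58, -0.0]
[0.47, -0.0, -0.0, -0.0, -0.58, -0.0]
[0.47, -0.0, -0.01, -0.0, -0.58, 0.0]
-
[0.54, 0.0, 0.01, -0.0, -0.67, -0.0]
[0.54, 0.0, -0.0, 0.0, -0.67, -0.0]
[0.54, 0.0, -0.01, 0.0, -0.67, 0.0]
-
97.5 -205.44104913350355 133.897820961851
105.0 -188.04565456657474 131.5046130835553
115.0 -165.6196152230395 124.82618955683671
122.0 -150.77520336200195 117.87779899882673
130.0 -134.99481584695556 107.79225625543538
```

>>> {"op": "arm_command", "data": {
  "series": [0,0.5,0,-0.03,0,-0.64,0,0,0.53,0,-0.02,0,-0.64,0,0,0.53,0,0,0,-0.64,0,0,0.53,0,0,0,-0.66,0,0,0.53,0,0,0,-0.66,0],
  "grip_force": 40
}}

```text
t: 24.37
eef_pos: [0.5527, -0.0515, 0.2825]
tool_rot: [0.003, 0.993, 0.028, -0.114]
contact_force: [0.2, 0.4, -0.4]
grip_width: 0.326
gripper_force: 39.8
```

>>> {"op": "arm_command", "data": {
  "series": [0,0.53,0,0,0,-0.66,0,0,0.53,0,0,0,-0.66,0,0,0.53,0,0,0,-0.66,0,0,0.53,0,0,0,-0.66,0,0,0.53,0,0,0,-0.66,0]
}}

```text
t: 24.78
eef_pos: [0.6157, -0.048, 0.2623]
tool_rot: [0.007, 0.974, 0.028, -0.227]
contact_force: [1.2, -0.5, 2.8]
grip_width: 0.319
gripper_force: 40.0
```

```bash
python3 arc.py 133 -215 122 32 3 130 40 3; python3 th.py;python3 fit.py |sed -n 2p
```

```text
t 24.78 pos [ 0.6157 -0.048   0.2623] xang 3.27 z [-0.441 -0.025 -0.897] F [ 1.2 -0.5  2.8] T [ 0.16  0.02 -0.01] w 0.319 gf 40.0
now n,lat,z,alpha [-165.2  -83.4  123.3   26.2]
[0.41, -0.01, -0.0, -0.0, -0.48, -0.01]
[0.41, -0.01, -0.01, 0.0, -0.48, -0.0]
[0.41, -0.01, -0.02, -0.0, -0.48, 0.0]
-
[0.54, -0.0, 0.01, -0.0, -0.67, -0.0]
[0.54, 0.0, -0.0, 0.0, -0.67, -0.0]
[0.54, 0.0, -0.01, 0.0, -0.67, 0.0]
-
122.0 -151.30512262623517 117.02975090267032
130.0 -135.6376034566421 107.02621181231639
board 0.65 [269. 176.] n,z [-209.   56.]
board_handle 0.68 [254. 153.] n,z [-169.  124.]
board_handle 0.24 [254. 122.] n,z [-172.  223.]
theta 115 len 79
theta,Bn,lat,yaw [ 112.5 -214.1  -83.2    0.8] iou 0.87
```

>>> {"op": "arm_command", "data": {
  "series": [0,0.45,0,0,0,-0.55,0,0,0.45,0,0,0,-0.55,0,0,0.45,0,0,0,-0.55,0,0,0.45,0,0,0,-0.55,0,0,0.45,0,0,0,-0.55,0]
}}

```text
t: 25.4
eef_pos: [0.6632, -0.0453, 0.2337]
tool_rot: [0.009, 0.947, 0.027, -0.32]
contact_force: [0.9, -0.3, 3.4]
grip_width: 0.324
gripper_force: 40.2
```

```bash
python3 arc.py 131 -214 138 36 5 145 30 5 155 22 5; python3 th.py;python3 fit.py |sed -n 2p
```

```text
t 25.40 pos [ 0.6632 -0.0453  0.2337] xang 3.28 z [-0.605 -0.034 -0.795] F [ 0.9 -0.3  3.4] T [0.16 0.37 0.05] w 0.324 gf 40.2
now n,lat,z,alpha [-143.1  -83.3  110.5   37.3]
[0.19, -0.01, 0.01, -0.01, 0.07, -0.0]
[0.19, -0.0, 0.01, -0.0, 0.07, 0.0]
[0.19, -0.0, 0.01, -0.0, 0.07, -0.0]
[0.19, -0.0, 0.01, -0.0, 0.07, -0.0]
[0.19, -0.0, 0.01, 0.0, 0.07, -0.0]
-
[-0.01, 0.0, 0.02, -0.0, 0.3, 0.0]
[-0.01, -0.0, 0.03, -0.0, 0.3, 0.0]
[-0.01, -0.0, 0.03, 0.0, 0.3, 0.0]
[-0.01, 0.0, 0.03, -0.0, 0.3, -0.0]
[-0.01, -0.0, 0.03, 0.0, 0.3, -0.0]
-
[-0.02, 0.0, 0.07, 0.0, 0.4, -0.0]
[-0.02, -0.0, 0.07, -0.0, 0.4, 0.0]
[-0.02, 0.0, 0.08, -0.0, 0.4, 0.0]
[-0.02, -0.0, 0.08, -0.0, 0.4, -0.0]
[-0.03, 0.0, 0.09, -0.0, 0.4, 0.0]
-
138.0 -122.00107271333226 93.6012680368296
145.0 -111.27969368895042 82.50918150710042
155.0 -98.65462599212447 65.63773426321103
board_handle 0.71 [246. 157.] n,z [-147.  107.]
theta,Bn,lat,yaw [ 126.  -216.3  -84.2    0.8] iou 0.89
```

>>> {"op": "arm_command", "data": {
  "series": [0,0.19,0,0.02,0,0.07,0,0,0.19,0,0.02,0,0.07,0,0,0.19,0,0.02,0,0.07,0,0,0.19,0,0.02,0,0.07,0,0,0.19,0,0.02,0,0.07,0]
}}

```text
t: 26.02
eef_pos: [0.6806, -0.0443, 0.2181]
tool_rot: [0.009, 0.951, 0.027, -0.307]
contact_force: [-0.1, -0.1, 4.8]
grip_width: 0.323
gripper_force: 40.1
```

```bash
python3 arc.py 131 -214 145 30 5 155 22 5; python3 th.py;python3 fit.py |sed -n 2p
```

```text
t 26.02 pos [ 0.6806 -0.0443  0.2181] xang 3.23 z [-0.583 -0.033 -0.812] F [-0.1 -0.1  4.8] T [-0.02  0.53 -0.08] w 0.323 gf 40.1
now n,lat,z,alpha [-122.3  -83.3   92.3   35.8]
[-0.01, -0.0, 0.01, -0.0, 0.29, -0.01]
[-0.01, -0.0, 0.02, -0.0, 0.29, 0.0]
[-0.01, -0.0, 0.02, -0.0, 0.29, -0.0]
[-0.01, -0.0, 0.02, 0.0, 0.29, -0.0]
[-0.01, -0.0, 0.02, -0.0, 0.29, 0.0]
-
[-0.02, 0.0, 0.07, 0.0, 0.4, -0.0]
[-0.02, -0.0, 0.07, -0.0, 0.4, 0.0]
[-0.02, 0.0, 0.08, -0.0, 0.4, 0.0]
[-0.02, -0.0, 0.08, -0.0, 0.4, -0.0]
[-0.03, 0.0, 0.09, -0.0, 0.4, 0.0]
-
145.0 -111.27969368895042 82.50918150710042
155.0 -98.65462599212447 65.63773426321103
board 0.58 [262. 176.] n,z [-187.   47.]
board_handle 0.83 [239. 159.] n,z [-126.   95.]
theta 136 len 77
theta,Bn,lat,yaw [ 137.8 -216.7  -85.1    1.3] iou 0.90
```

Pivoting works: θ ≈ 137° as planned, with a 7 N press. Continuing.

>>> {"op": "arm_command", "data": {
  "series": [0,0,0,0.03,0,0.3,0,0,0,0,0.03,0,0.3,0,0,0,0,0.03,0,0.3,0,0,0,0,0.03,0,0.3,0,0,0,0,0.03,0,0.3,0]
}}

```text
t: 26.63
eef_pos: [0.6781, -0.0443, 0.214]
tool_rot: [0.007, 0.966, 0.028, -0.257]
contact_force: [-1.6, 0.1, 4.2]
grip_width: 0.323
gripper_force: 40.6
```

```bash
python3 arc.py 131 -215 150 25 5 160 17 5; python3 th.py;python3 fit.py |sed -n 2p
```

```text
t 26.63 pos [ 0.6781 -0.0443  0.214 ] xang 3.28 z [-0.495 -0.028 -0.868] F [-1.6  0.1  4.2] T [-0.04  0.59 -0.04] w 0.323 gf 40.6
now n,lat,z,alpha [-111.1  -83.2   79.4   29.7]
[-0.04, -0.0, 0.01, -0.01, 0.24, -0.0]
[-0.04, -0.0, 0.01, 0.0, 0.24, -0.0]
[-0.05, -0.0, 0.02, -0.0, 0.24, -0.0]
[-0.05, -0.0, 0.02, -0.0, 0.24, 0.0]
[-0.05, -0.0, 0.02, 0.0, 0.24, 0.0]
-
[-0.03, -0.0, 0.1, 0.0, 0.4, -0.0]
[-0.04, -0.0, 0.1, -0.0, 0.4, -0.0]
[-0.04, 0.0, 0.1, -0.0, 0.4, 0.0]
[-0.04, 0.0, 0.11, 0.0, 0.4, 0.0]
[-0.04, -0.0, 0.11, 0.0, 0.4, 0.0]
-
150.0 -105.55067210423853 74.35640646055101
160.0 -94.63642782365136 56.419519274980466
board 0.63 [261. 175.] n,z [-185.   53.]
board_handle 0.88 [240. 160.] n,z [-128.   91.]
theta 140 len 68
theta,Bn,lat,yaw [ 143.6 -216.9  -85.2    1.9] iou 0.91
```

>>> {"op": "arm_command", "data": {
  "series": [0,-0.02,0,0.05,0,0.27,0,0,-0.02,0,0.05,0,0.27,0,0,-0.02,0,0.05,0,0.27,0,0,-0.02,0,0.05,0,0.27,0,0,-0.02,0,0.05,0,0.27,0]
}}

```text
t: 27.25
eef_pos: [0.6735, -0.0446, 0.2097]
tool_rot: [0.006, 0.977, 0.028, -0.21]
contact_force: [-0.8, 0.6, 3.2]
grip_width: 0.324
gripper_force: 40.6
```

>>> {"op": "arm_command", "data": {
  "series": [0,-0.03,0,0.09,0,0.38,0,0,-0.03,0,0.09,0,0.38,0,0,-0.03,0,0.09,0,0.38,0,0,-0.03,0,0.09,0,0.38,0,0,-0.03,0,0.09,0,0.38,0]
}}

```text
t: 27.67
eef_pos: [0.6652, -0.0451, 0.2]
tool_rot: [0.004, 0.989, 0.028, -0.145]
contact_force: [-2.9, -0.3, 1.4]
grip_width: 0.318
gripper_force: 40.2
```

```bash
python3 arc.py 131 -215 168 10 5 176 2 5; python3 th.py;python3 fit.py |sed -n 2p
```

```text
t 27.67 pos [ 0.6652 -0.0451  0.2   ] xang 3.28 z [-0.287 -0.016 -0.958] F [-2.9 -0.3  1.4] T [-0.04  0.76  0.04] w 0.318 gf 40.2
now n,lat,z,alpha [-91.7 -83.2  51.6  16.7]
[-0.1, -0.0, 0.08, -0.01, 0.34, -0.01]
[-0.1, -0.0, 0.08, 0.0, 0.34, -0.0]
[-0.1, -0.0, 0.08, -0.0, 0.34, -0.0]
[-0.1, -0.0, 0.08, -0.0, 0.34, -0.0]
[-0.1, -0.0, 0.08, -0.0, 0.34, 0.0]
-
[-0.12, 0.0, 0.13, 0.0, 0.4, -0.0]
[-0.13, -0.0, 0.13, -0.0, 0.4, -0.0]
[-0.13, 0.0, 0.13, -0.0, 0.4, -0.0]
[-0.13, 0.0, 0.13, 0.0, 0.4, 0.0]
[-0.14, 0.0, 0.13, -0.0, 0.4, -0.0]
-
168.0 -88.52595783041352 40.80767620068977
176.0 -84.87716120591602 24.401558127196374
board 0.62 [257. 178.] n,z [-172.   40.]
board_handle 0.97 [231. 166.] n,z [-98.  61.]
theta 158 len 77
theta,Bn,lat,yaw [ 156.1 -215.3  -84.2    1.2] iou 0.91
```

>>> {"op": "arm_command", "data": {
  "series": [0,-0.13,0,0.09,0,0.34,0,0,-0.13,0,0.09,0,0.34,0,0,-0.12,0,0.09,0,0.34,0,0,-0.12,0,0.09,0,0.34,0,0,-0.12,0,0.09,0,0.34,0]
}}

```text
t: 28.28
eef_pos: [0.6507, -0.046, 0.1949]
tool_rot: [0.003, 0.996, 0.028, -0.082]
contact_force: [4.1, 1.6, 4.3]
grip_width: 0.326
gripper_force: 40.4
```

>>> {"op": "arm_command", "data": {
  "series": [0,-0.13,0,0.12,0,0.4,0,0,-0.13,0,0.12,0,0.4,0,0,-0.13,0,0.1,0,0.4,0,0,-0.13,0,0.1,0,0.4,0,0,-0.13,0,0.1,0,0.4,0]
}}

```text
t: 28.7
eef_pos: [0.6333, -0.0471, 0.1835]
tool_rot: [0.001, 1.0, 0.028, -0.011]
contact_force: [4.4, 0.2, 3.8]
grip_width: 0.319
gripper_force: 39.8
```

```bash
python3 plan.py -83 -83 20 0 5; python3 th.py;python3 fit.py |sed -n 2p
```

```text
t 28.70 pos [ 0.6333 -0.0471  0.1835] xang 3.21 z [-0.023 -0.003 -1.   ] F [4.4 0.2 3.8] T [ 0.27 -0.09 -0.04] w 0.319 gf 39.8
now n,lat,z,alpha [-82.6 -83.7  28.5   1.3]
[-0.03, 0.0, 0.07, 0.02, 0.06, -0.02]
[-0.03, -0.01, 0.07, 0.0, 0.06, -0.0]
[-0.03, -0.01, 0.07, 0.0, 0.06, 0.0]
[-0.03, -0.01, 0.07, -0.0, 0.06, 0.0]
[-0.03, -0.01, 0.07, -0.0, 0.06, -0.0]
-
board_handle 0.95 [230. 170.] n,z [-95.  45.]
theta,Bn,lat,yaw [ 169.3 -216.   -88.9    0.4] iou 0.90
```

>>> {"op": "arm_command", "data": {
  "series": [0,-0.03,0,0.07,0,0.06,0,0,-0.03,0,0.07,0,0.06,0,0,-0.03,0,0.07,0,0.06,0,0,-0.03,0,0.07,0,0.06,0,0,0,0,0.05,0,0,0]
}}

```text
t: 29.32
eef_pos: [0.6273, -0.0474, 0.1735]
tool_rot: [0.0, 1.0, 0.029, -0.008]
contact_force: [3.9, 0.3, 3.2]
grip_width: 0.323
gripper_force: 39.6
```

```bash
python3 plan.py -83 -83 18 0 5; python3 th.py;python3 fit.py |sed -n 2p
```

```text
t 29.32 pos [ 0.6273 -0.0474  0.1735] xang 3.29 z [-0.017 -0.001 -1.   ] F [3.9 0.3 3.2] T [-0.06 -0.16  0.1 ] w 0.323 gf 39.6
now n,lat,z,alpha [-87.7 -83.4  18.5   1. ]
[0.02, -0.0, 0.0, 0.0, 0.05, -0.0]
[0.02, -0.0, 0.0, -0.0, 0.05, -0.0]
[0.02, -0.0, 0.0, -0.0, 0.05, 0.0]
[0.02, -0.0, 0.0, 0.0, 0.05, 0.0]
[0.02, -0.0, 0.0, 0.0, 0.05, -0.0]
-
board 0.86 [254. 180.] n,z [-165.   26.]
board_handle 0.82 [232. 176.] n,z [-98.  23.]
theta 177 len 67
theta,Bn,lat,yaw [ 177.5 -220.4  -92.    -1.5] iou 0.90
```

>>> {"op": "arm_command", "data": {
  "series": [0,0,0,0.04,0,0,0,0,0,0,0.04,0,0,0,0,0,0,0.04,0,0,0,0,0,0,0,0,0,0,0,0,0,0,0,0,0]
}}

```text
t: 29.93
eef_pos: [0.6273, -0.0473, 0.1732]
tool_rot: [0.0, 1.0, 0.029, -0.008]
contact_force: [-0.5, 0.4, 18.3]
grip_width: 0.323
gripper_force: 47.1
```

```bash
python3 plan.py |cat; python3 th.py;python3 fit.py |sed -n 2p
```

```text
t 29.93 pos [ 0.6273 -0.0473  0.1732] xang 3.28 z [-0.017 -0.001 -1.   ] F [-0.5  0.4 18.3] T [ 0.02  0.45 -0.07] w 0.323 gf 47.1
now n,lat,z,alpha [-87.7 -83.4  18.3   1. ]
board 0.88 [259. 179.] n,z [-179.   35.]
board_handle 0.55 [230. 175.] n,z [-93.  26.]
theta 180 len 86
theta,Bn,lat,yaw [ 177.8 -220.5  -92.2   -1.7] iou 0.90
```

The board is down (18 N contact). Easing 1 mm up, then letting go.

>>> {"op": "arm_command", "data": {
  "series": [0,0,0,-0.06,0,0,0,0,0,0,-0.03,0,0,0,0.38,0,0,0,0,0,0,0.45,0,0,0,0,0,0,0.6,0,0,0,0,0,0]
}}

```text
t: 30.55
eef_pos: [0.6262, -0.047, 0.1719]
tool_rot: [-0.0, 1.0, 0.028, -0.011]
contact_force: [-0.8, 0.8, 0.1]
grip_width: 0.577
gripper_force: 0.0
```

>>> {"op": "arm_command", "data": {
  "series": [0.8,0,0,-0.2,0,0,0,0.8,0,0,-0.8,0,0,0,0.8,0,0,-1,0,0,0,0.8,0,0,-1,0,0,0,0.8,0,0,-1,0,0,0]
}}

```text
t: 30.97
eef_pos: [0.6283, -0.047, 0.2731]
tool_rot: [-0.0, 1.0, 0.028, -0.01]
contact_force: [-0.4, 0.2, -0.2]
grip_width: 0.8
gripper_force: 0.0
```

```bash
python3 plan.py |cat; python3 th.py;python3 fit.py |sed -n 2p
```

```text
t 30.97 pos [ 0.6283 -0.047   0.2731] xang 3.27 z [-0.02 -0.   -1.  ] F [-0.4  0.2 -0.2] T [0.01 0.   0.05] w 0.800 gf 0.0
now n,lat,z,alpha [-87.2 -82.9 118.2   1.2]
board 0.84 [257. 179.] n,z [-173.   35.]
board_handle 0.77 [231. 176.] n,z [-94.  22.]
theta 183 len 80
theta,Bn,lat,yaw [ 179.8 -218.5  -90.    -1.1] iou 0.97
```

The board lies flat on its feet (fit 179.8°, IoU 0.97). Next is the reamer: rise and travel to it.

>>> {"op": "arm_command", "data": {
  "series": [0.8,0,0,-1,0,0.3,0,0.8,-0.3,0,-1,0,0,0,0.8,-0.8,0.5,-0.6,0,0,0,0.8,-0.8,0.9,0,0,0,0,0.8,-0.8,0.9,0,0,0,0]
}}

```text
t: 31.58
eef_pos: [0.5641, -0.1081, 0.3371]
tool_rot: [-0.0, 1.0, 0.03, 0.001]
contact_force: [-0.6, -0.5, -0.7]
grip_width: 0.803
gripper_force: 0.0
```

>>> {"op": "arm_command", "data": {
  "series": [0.8,-0.5,1,0,0,0,0,0.8,-0.5,1,0,0,0,0,0.8,-0.4,1,0,0,0,0,0.8,-0.3,1,0,0,0,0,0.8,-0.3,1,0,0,0,0]
}}

```text
t: 32.0
eef_pos: [0.5211, -0.2367, 0.3355]
tool_rot: [-0.002, 1.0, 0.028, 0.0]
contact_force: [-0.0, 0.7, -0.1]
grip_width: 0.796
gripper_force: 0.0
```

>>> {"op": "arm_command", "data": {
  "series": [0.8,-0.3,1,0,0,0,0,0.8,0,1,0,0,0,0,0.8,0,1,0,0,0,0,0.8,0,1,0,0,0,0,0.8,0,0.8,0,0,0,0]
}}

```text
t: 32.42
eef_pos: [0.5211, -0.3578, 0.3351]
tool_rot: [-0.001, 1.0, 0.028, 0.001]
contact_force: [0.8, -0.4, -0.3]
grip_width: 0.797
gripper_force: 0.0
```

```bash
cat > rm.py <<'E'
from h import *
s,M=st()
def get(n,q,z):
    cams.grab_frame(n); p=cams.camera_params(n)
    for r in spotter.landmark_of(n,q)[:3]: print(n,q,round(r["score"],2),np.round(r["pixel"]),np.round(at_z(n,r["pixel"],z,p),4))
for n in("wrist","top","side"): get(n,"reamer",0.0)
for n in("top","side"): get(n,"board",.024)
for n in("top","side"): get(n,"board_handle",.016)
E
python3 rm.py
```

```text
t 32.42 pos [ 0.5211 -0.3578  0.3351] xang 3.21 z [ 0.001  0.003 -1.   ] F [ 0.8 -0.4 -0.3] T [ 0.03 -0.06  0.05] w 0.797 gf 0.0
wrist reamer 0.86 [310. 192.] [ 0.5206 -0.3941  0.    ]
side reamer 0.64 [299. 122.] [ 0.5283 -0.3862  0.    ]
side reamer 0.49 [230. 178.] [ 0.6292 -0.0598  0.    ]
top board 0.79 [168. 310.] [0.178  0.3148 0.024 ]
top board 0.59 [407. 273.] [ 0.2607 -0.3527  0.024 ]
top board 0.58 [297. 177.] [ 0.5409 -0.0516  0.024 ]
side board 0.65 [256. 182.] [ 0.5404 -0.0472  0.024 ]
side board 0.65 [357. 353.] [0.1779 0.3199 0.024 ]
top board_handle 0.98 [292. 151.] [ 0.6223 -0.0412  0.016 ]
top board_handle 0.9 [136. 319.] [0.1555 0.4051 0.016 ]
side board_handle 0.87 [359. 409.] [0.1512 0.4139 0.016 ]
side board_handle 0.73 [233. 178.] [ 0.6126 -0.0462  0.016 ]
```

>>> {"op": "arm_command", "data": {
  "series": [0.8,-0.05,0.5,0.5,0,0,0,0.8,-0.05,0.5,0.5,0,0,0,0.75,0,0.45,0.5,0,0,0,0.75,0,0,0.5,0,0,0,0.75,0,0,0,0,0,0]
}}

```text
t: 33.53
eef_pos: [0.5203, -0.3931, 0.283]
tool_rot: [-0.003, 1.0, 0.027, -0.0]
contact_force: [-0.0, 0.1, -0.5]
grip_width: 0.752
gripper_force: 0.0
```

```bash
cat > rm2.py <<'E'
from h import *
s,M=st()
im=cams.grab_frame("wrist"); p=cams.camera_params("wrist")
hsv=cv2.cvtColor(im,cv2.COLOR_RGB2HSV)
m=((hsv[...,1]<50)&(hsv[...,2]>110)).astype(np.uint8)
c0=proj("wrist",[.5205,-.394,.01],p)
cs,_=cv2.findContours(m,cv2.RETR_EXTERNAL,cv2.CHAIN_APPROX_NONE)
for c in cs:
    if cv2.contourArea(c)>2000:
        print("area",cv2.contourArea(c),"rect",cv2.boundingRect(c))
        X=np.array([at_z("wrist",q[0],.014,p)[:2] for q in cv2.convexHull(c)])
        (cx,cy),r=cv2.minEnclosingCircle((X*1000).astype(np.float32)); print("circle at z14mm",cx,cy,r)
for r in spotter.landmark_of("wrist","reamer")[:2]: print(round(r["score"],2),np.round(r["pixel"]),np.round(at_z("wrist",r["pixel"],0,p),4))
# board in top view
im=cams.grab_frame("top"); h2=cv2.cvtColor(im,cv2.COLOR_RGB2HSV); p=cams.camera_params("top")
x0,y0,x1,y1=260,130,330,215
w=((h2[...,0]>=6)&(h2[...,0]<16)&(h2[...,1]>110)&(h2[...,2]>50)).astype(np.uint8)[y0:y1,x0:x1]
n_,L,S,C=cv2.connectedComponentsWithStats(w); k=1+S[1:,4].argmax(); w=(L==k)
for row in w[::3,::2]: print("".join(".#"[int(v)] for v in row))
E
python3 rm2.py
```

```text
t 33.53 pos [ 0.5203 -0.3931  0.283 ] xang 3.15 z [-0.001  0.006 -1.   ] F [-0.   0.1 -0.5] T [ 0.06  0.01 -0.03] w 0.752 gf 0.0
area 9458.0 rect (216, 149, 113, 109)
circle at z14mm 520.6986694335938 -385.5149230957031 47.85071563720703
area 8948.0 rect (472, 0, 88, 141)
circle at z14mm 635.1220703125 -557.7093505859375 50.76881408691406
area 4205.0 rect (0, 0, 86, 61)
circle at z14mm 646.4083251953125 -214.07058715820312 36.63484573364258
0.81 [272. 204.] [ 0.5186 -0.3845  0.    ]
...................................
...................................
...................................
...................................
...............#####...............
..............######...............
...............#####...............
...............#####...............
...............######..............
...............######..............
.............###############.......
.........###################.......
.........###################.......
.........###################.......
.........###################.......
.........####################......
.........####################......
.........####################......
.........####################......
..........###################......
..........###################......
..........###################......
..........#####....................
...................................
...................................
...................................
...................................
...................................
...................................
```

The reamer rim circle fits at radius 47.9 mm (48 expected), centre (0.5207,-0.3855). Lowering over the dome.

>>> {"op": "arm_command", "data": {
  "series": [0.75,0,-0.3,0.6,-0.09,0,0,0.75,0,0,0.8,0,0,0,0.75,0,0,0.8,0,0,0,0.75,0,0,0.8,0,0,0,0.75,0,0,0.5,0,0,0],
  "grip_force": 30
}}

```text
t: 34.1
eef_pos: [0.5215, -0.3848, 0.199]
tool_rot: [0.003, 1.0, 0.029, 0.002]
contact_force: [-0.5, 0.3, -1.5]
grip_width: 0.747
gripper_force: 0.0
```

Run:
```python
from h import *
st()
```

```text
t 34.10 pos [ 0.5215 -0.3848  0.199 ] xang 3.31 z [ 0.004 -0.005 -1.   ] F [-0.5  0.3 -1.5] T [ 0.01 -0.02  0.03] w 0.747 gf 0.0
```

>>> {"op": "arm_command", "data": {
  "series": [0.75,0,0,0.2,0,0,0,0.75,0,0,0.1,0,0,0,0,0,0,0,0,0,0,0,0,0,0,0,0,0,0,0,0,0,0,0,0]
}}

```text
t: 34.52
eef_pos: [0.5219, -0.3858, 0.1937]
tool_rot: [0.004, 1.0, 0.028, 0.003]
contact_force: [-0.2, 0.7, -0.2]
grip_width: 0.551
gripper_force: 31.5
```

>>> {"op": "arm_command", "data": {
  "series": [0,0,0,0,0,0,0,0,0,0,0,0,0,0,0,0,0,0,0,0,0,0,0,0,-0.1,0,0,0,0,0,0,-0.3,0,0,0],
  "grip_force": 40
}}

```text
t: 34.93
eef_pos: [0.5209, -0.3851, 0.2013]
tool_rot: [0.002, 1.0, 0.029, 0.001]
contact_force: [-1.2, -0.1, -3.2]
grip_width: 0.546
gripper_force: 41.9
```

>>> {"op": "arm_command", "data": {
  "series": [0,0,0,-0.6,0,0,0,0,0,0,-0.8,0,0,0,0,0,0,-0.8,0,0,0,0,0,0,-0.8,0,0,0,0,0,0,-0.5,0,0,0]
}}

```text
t: 35.35
eef_pos: [0.5212, -0.3853, 0.2919]
tool_rot: [0.004, 1.0, 0.029, 0.003]
contact_force: [0.6, -0.0, -2.4]
grip_width: 0.544
gripper_force: 41.9
```

```bash
cat > rm3.py <<'E'
from h import *
import fit
from scipy.optimize import minimize, differential_evolution
st()
# board yaw/centre from both views, lying flat (outline of body+handle at top face z=24mm)
out=np.array([[-52,-55],[-52,-14],[-105,-14],[-105,14],[-52,14],[-52,55],[52,55],[52,-55]])/1e3
V=[]
for n,(x0,y0,x1,y1) in(("top",(255,125,335,220)),("side",(200,140,300,215))):
    im=cams.grab_frame(n); h=cv2.cvtColor(im,cv2.COLOR_RGB2HSV)
    w=((h[...,0]>=6)&(h[...,0]<16)&(h[...,1]>110)&(h[...,2]>50)).astype(np.uint8)[y0:y1,x0:x1]
    k_,L,S,C=cv2.connectedComponentsWithStats(w); w=(L==1+S[1:,4].argmax()).astype(np.uint8); V.append((n,x0,y0,w,cams.camera_params(n)))
def iou(v,view):
    n,x0,y0,w,p=view; a=np.radians(v[2])
    # turned over: board +x points to the robot (heading a+180)
    ex=-np.array([np.cos(a),np.sin(a)]); ey=np.array([-np.sin(a),np.cos(a)])
    m=np.zeros_like(w)
    for z in np.linspace(.008,.024,5):
        P=np.array([proj(n,[*(v[:2]+q[0]*ex+q[1]*ey),z],p) for q in out])-[x0,y0]
        cv2.fillPoly(m,[np.round(P*8).astype(np.int32)],1,shift=3)
    return float((m&w).sum())/float((m|w).sum())
for sel in(V[:1],V[1:],V):
    r=differential_evolution(lambda v:-sum(iou(v,s) for s in sel)/len(sel),[(.51,.58),(-.09,-.02),(-12,18)],seed=2,maxiter=15,popsize=8,polish=False); print([s[0] for s in sel],np.round(r.x,4),"iou %.2f"%-r.fun)
E
python3 rm3.py
```

```text
t 35.40 pos [ 0.5218 -0.3857  0.2941] xang 3.28 z [ 0.009 -0.011 -1.   ] F [ 0.4  0.1 -1.1] T [-0.03 -0.02 -0.02] w 0.544 gf 42.0
['top'] [ 0.544  -0.0506  2.3967] iou 0.96
['side'] [ 0.5436 -0.0538  3.1753] iou 0.96
['top', 'side'] [ 0.5422 -0.0517  2.336 ] iou 0.96
```

Reamer in hand (2.4 N, and the gripped width matches the dome). The two cameras agree on the board centre: (0.543,-0.052). Carrying it over.

>>> {"op": "arm_command", "data": {
  "series": [0,0.11,-0.5,-0.2,0,0,0,0,0.11,-0.9,-0.2,0,0,0,0,0.11,-0.9,0,0,0,0,0,0.11,-0.9,0,0,0,0,0,0.11,-0.9,0,0,0,0]
}}

```text
t: 35.92
eef_pos: [0.5284, -0.2796, 0.298]
tool_rot: [0.002, 1.0, 0.028, 0.001]
contact_force: [0.6, 1.3, -2.3]
grip_width: 0.542
gripper_force: 42.0
```

>>> {"op": "arm_command", "data": {
  "series": [0,0.11,-0.9,0,0,0,0,0,0.11,-0.9,0,0,0,0,0,0.11,-0.9,0,0,0,0,0,0.11,-0.9,0,0,0,0,0,0.11,-0.9,0,0,0,0]
}}

```text
t: 36.33
eef_pos: [0.5355, -0.1665, 0.2974]
tool_rot: [0.002, 1.0, 0.029, 0.001]
contact_force: [0.1, 0.0, -2.5]
grip_width: 0.543
gripper_force: 41.9
```

>>> {"op": "arm_command", "data": {
  "series": [0,0.11,-0.9,0,0,0,0,0,0.11,-0.9,0,0,0,0,0,0.11,-0.9,0,0,0,0,0,0.11,-0.9,0,0,0,0,0,0,-0.6,0,0,0,0]
}}

```text
t: 36.75
eef_pos: [0.5404, -0.0603, 0.2969]
tool_rot: [0.002, 1.0, 0.029, 0.001]
contact_force: [-0.5, 0.5, -2.1]
grip_width: 0.545
gripper_force: 42.0
```

>>> {"op": "arm_command", "data": {
  "series": [0,0,0,0,0,0,0]
}}

```text
t: 36.83
eef_pos: [0.5397, -0.0593, 0.2967]
tool_rot: [0.002, 1.0, 0.03, -0.0]
contact_force: [-0.3, -0.1, -2.1]
grip_width: 0.545
gripper_force: 42.0
```

```bash
cat > go.py <<'E'
from h import *
s,M=st(); t=np.array([.5435,-.052,.225]); a=np.radians(3.3)
T=np.column_stack([[np.cos(a),np.sin(a),0],[np.sin(a),-np.cos(a),0],[0,0,-1]])
print(np.round(M.T@(t-s["eef_pos"])/.025,2),np.round(np.degrees(R.from_matrix(M.T@T).as_rotvec())/4,2))
E
python3 go.py
```

```text
t 36.83 pos [ 0.5397 -0.0593  0.2967] xang 3.46 z [-0.001 -0.003 -1.   ] F [-0.3 -0.1 -2.1] T [ 0.02 -0.01 -0.03] w 0.545 gf 42.0
[ 0.17 -0.29  2.87] [0.04 0.01 0.04]
```

>>> {"op": "arm_command", "data": {
  "series": [0,0.09,-0.15,0.7,0.04,0,0,0,0.08,-0.14,0.7,0,0,0,0,0,0,0.7,0,0,0,0,0,0,0.6,0,0,0,0,0,0,0.1,0,0,0]
}}

```text
t: 37.25
eef_pos: [0.544, -0.0557, 0.2251]
tool_rot: [0.001, 1.0, 0.029, -0.001]
contact_force: [-0.7, 0.9, -3.5]
grip_width: 0.544
gripper_force: 42.0
```

>>> {"op": "arm_command", "data": {
  "series": [0,0,0,0.08,0,0,0,0,0,0,0.08,0,0,0,0,0,0,0.06,0,0,0]
}}

```text
t: 37.5
eef_pos: [0.5457, -0.0563, 0.223]
tool_rot: [0.002, 1.0, 0.028, 0.003]
contact_force: [-0.3, -0.7, -2.1]
grip_width: 0.549
gripper_force: 42.0
```

```bash
python3 go.py
python3 - <<'E'
from h import *
for n in("top","side"):
    cams.grab_frame(n)
    for r in spotter.landmark_of(n,"reamer")[:2]: print(n,round(r["score"],2),np.round(at_z(n,r["pixel"],.026),4))
E
```

```text
t 37.50 pos [ 0.5457 -0.0563  0.223 ] xang 3.26 z [ 0.005 -0.004 -1.   ] F [-0.3 -0.7 -2.1] T [-0.02 -0.01 -0.01] w 0.549 gf 42.0
[-0.08 -0.18 -0.08] [ 0.06 -0.08 -0.01]
top 0.65 [ 0.6488 -0.197   0.026 ]
side 0.81 [ 0.5473 -0.0758  0.026 ]
```

>>> {"op": "arm_command", "data": {
  "series": [0,-0.06,-0.17,0,0.04,-0.05,0,0,0,0,0.05,0,0,0,0,0,0,0.05,0,0,0,0,0,0,0.05,0,0,0,0,0,0,0,0,0,0]
}}

```text
t: 38.12
eef_pos: [0.5437, -0.0519, 0.2186]
tool_rot: [0.0, 1.0, 0.029, 0.0]
contact_force: [0.0, -0.1, -3.2]
grip_width: 0.547
gripper_force: 42.0
```

>>> {"op": "arm_command", "data": {
  "series": [0,0,0,0.03,0,0,0,0,0,0,0.03,0,0,0,0,0,0,0,0,0,0]
}}

```text
t: 38.37
eef_pos: [0.5437, -0.052, 0.2177]
tool_rot: [0.0, 1.0, 0.029, 0.0]
contact_force: [0.0, 0.5, 0.3]
grip_width: 0.546
gripper_force: 42.3
```

```bash
python3 go.py
```

```text
t 38.37 pos [ 0.5437 -0.052   0.2177] xang 3.27 z [ 0.001 -0.001 -1.   ] F [0.  0.5 0.3] T [-0.07  0.14  0.02] w 0.546 gf 42.3
[-0.01  0.   -0.29] [ 0.01 -0.01 -0.01]
```

Contact is at TCP height 0.2177 (0.217 predicted). Releasing.

>>> {"op": "arm_command", "data": {
  "series": [0,0,0,0.02,0,0,0,0.6,0,0,0,0,0,0,0.66,0,0,0,0,0,0,0.72,0,0,0,0,0,0,0.75,0,0,0,0,0,0]
}}

```text
t: 38.78
eef_pos: [0.5438, -0.052, 0.2168]
tool_rot: [0.0, 1.0, 0.028, 0.0]
contact_force: [0.0, -0.3, -0.3]
grip_width: 0.751
gripper_force: 0.0
```

>>> {"op": "arm_command", "data": {
  "series": [0.75,0,0,-0.2,0,0,0,0.75,0,0,-0.5,0,0,0,0.75,0,0,-0.8,0,0,0,0.75,0,0,-1,0,0,0,0.75,0,0,-1,0,0,0]
}}

```text
t: 39.2
eef_pos: [0.5434, -0.0518, 0.305]
tool_rot: [0.0, 1.0, 0.028, -0.0]
contact_force: [-0.3, -0.0, -0.2]
grip_width: 0.749
gripper_force: 0.0
```

>>> {"op": "arm_command", "data": {
  "series": [0.75,-0.3,0,-1,0,0,0,0.75,-0.6,0,-0.8,0,0,0,0.75,-0.8,0,0,0,0,0,0.75,-0.8,0,0,0,0,0,0.75,0,0,0,0,0,0]
}}

```text
t: 39.62
eef_pos: [0.4776, -0.0547, 0.3497]
tool_rot: [-0.0, 1.0, 0.028, -0.002]
contact_force: [-1.3, 0.5, 0.2]
grip_width: 0.751
gripper_force: 0.0
```

```bash
sed -e 's/\[.5205,-.394,.01\]/[.543,-.052,.03]/' -e 's/,\.014,p)/,.038,p)/' rm2.py | sed '/^# board in top/,$d' > rm4.py; python3 rm4.py
python3 - <<'E'
from h import *
for n in("top","side"):
    cams.grab_frame(n)
    for q,z in(("reamer",.026),("board",.024),("board_handle",.016),("canister",0),("jar",0),("bowl",0),("scraper",0)):
        for r in spotter.landmark_of(n,q)[:1 if z==0 else 3]: print(n,q,round(r["score"],2),np.round(r["pixel"]),np.round(at_z(n,r["pixel"],z)[:2],3))
E
```

```text
t 39.62 pos [ 0.4776 -0.0547  0.3497] xang 3.25 z [-0.004  0.001 -1.   ] F [-1.3  0.5  0.2] T [-0.05 -0.02  0.01] w 0.751 gf 0.0
area 8612.5 rect (231, 70, 103, 107)
circle at z14mm 544.5823364257812 -53.961116790771484 47.78852081298828
area 4312.0 rect (408, 0, 152, 44)
circle at z14mm 647.19189453125 -214.64337158203125 63.63515090942383
0.77 [285. 125.] [ 0.5443 -0.0573  0.    ]
top board 0.8 [409. 270.] [ 0.27  -0.358]
top board 0.32 [297. 180.] [ 0.534 -0.052]
top board_handle 0.74 [416. 244.] [ 0.341 -0.388]
top board_handle 0.45 [295. 150.] [ 0.622 -0.048]
top board_handle 0.26 [278. 126.] [ 0.698 -0.003]
top canister 0.89 [241. 145.] [0.646 0.11 ]
top bowl 0.6 [207. 206.] [0.468 0.209]
top scraper 0.73 [362. 201.] [ 0.472 -0.242]
side reamer 0.68 [257. 182.] [ 0.538 -0.048]
side board 0.77 [253. 180.] [ 0.553 -0.051]
side board 0.76 [376. 142.] [ 0.264 -0.337]
side board 0.75 [359. 352.] [0.175 0.317]
side board_handle 0.86 [358. 408.] [0.154 0.413]
side board_handle 0.79 [357. 132.] [ 0.331 -0.381]
side board_handle 0.7 [231. 177.] [ 0.62  -0.052]
side canister 0.89 [196. 222.] [0.641 0.119]
side jar 0.62 [238. 142.] [ 0.675 -0.218]
side bowl 0.57 [245. 260.] [0.474 0.186]
side scraper 0.67 [305. 146.] [ 0.469 -0.273]
```

The reamer's rim circle has radius 47.8 mm at its expected height, centred (0.5446,-0.054), 2–3 mm from the board centre. The canister, jar, bowl and scraper are unmoved within measurement, so I'm handing in.

```bash
python3 -c "
from h import *
print(manip.close_job())"
```

```text
the job is handed in; nothing more can be done
None
```

The job is handed in at about 40 s: the board lies flat on its feet by the back wall with the reamer upright 2–3 mm from its centre. The handle slipped from the grip once during lay-down, but the board leaned on the fingers and was regripped without slamming. The canister, jar, bowl and scraper read as unmoved, and I did not recheck the mill, mug, squeezer or half lemon.

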